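Load the tube-case carrier and start its hold-down bolt

ROBOT

A 7-joint arm with a two-finger parallel gripper is mounted at the origin on the work surface. World frame = base frame: x ahead of the robot, y to its left, z up, the work surface at z = 0. Lengths are in m, angles in rad, forces in N, time in s.
With the tool pointing down it reaches from about 0.425 to 0.95 m from the base axis. Payload 4.7 kg.
Tool frame: the origin (TCP) lies on the centre line of the jaws, within the pads' length; the fingertips stand 19 mm ahead of it and the grasp point (between the pads) is the TCP (ctrl.finger_overhang is the distance from the TCP to the fingertips, in m); y points along the fingers, z is the direction in which the jaws open and shut, and the axes are right-handed (so a half turn about y gives the same grasp; the last joint's range is limited). The gripper opens to 87 mm and grips with 3 to 60 N. Pads are 19 mm wide; open, the fingers measure 117 mm over their backs; the gripper's body (75 mm by 190 mm) begins 51 mm behind the grasp point.
Start: joints at [-1.211, 0.469, -0.049, 1.532, 0.024, 1.141, -0.082], TCP at [0.256, 0.625, 0.242] pointing down, gripper open.
Joint ranges: [-2.59, 2.59], [-0.33, 1.99], [-1.39, 1.29], [0.1, 2.45], [-1.04, 4.18], [0.21, 1.99], [-2.66, 2.66]. Speed limits (rad/s): [2.57, 2.57, 3.14, 3.14, 3.14, 3.14, 3.14].

INTERFACE

Orientations are given as a unit quaternion [x, y, z, w].
In Python, from plant import ctrl gives the robot as it stands.
- The arm moves only by the tool jog_arm, never from a script. Its argument "plan" is a list of rows, each a list of 7 numbers: the opening, from 0 (shut) to 1 (fully open), then the shift along the tool's x, y, z in cm, then the turn, a rotation vector about the tool's x, y, z in rad. A call has 1 to 10 rows; each row shifts and turns the pose as measured when the row begins, along the tool's axes as they then stand; what a row does not reach is not made up. A row lasts 1/10 s, in which the tool goes at most 50 mm and 8.59 degrees, less where a joint would pass 70% of its speed; a pose out of reach is approached as far as the arm can. A call is refused whole if a number of a shift passes 5 or a number of a turn 0.15, either way. A call with a gripper value outside its range is refused whole. The fingers move at their own pace and stop on an object; "newtons" is the grip in N (left out, the last holds). Time passes only in rows, so rows that do not move let the fingers close. It gives the time, the measured TCP pose, the force and the opening at its end, in the units of the state.
- ctrl.sense(): the state, without advancing time (a new reading comes with each control period).
- ctrl.capture(name): name is "scene" or "top"; returns (picture, depth): 400x640x3 uint8, blue, green, red; 400x640 float32, m along the optical axis (not along the pixel's ray), 0 where there is no reading.
- ctrl.get_calibration(name): a dict with "vertical_fov" (degrees; the focal length in pixels is half the picture's height over the tangent of half this angle, whatever the lens; pixels are square), "cx", "cy" (the principal point, pixels), "dist_coeffs" ([k1, k2, p1, p2, k3] as OpenCV has them; the pictures are not rectified), "xyz" and "rotation" of the camera in the world. Camera axes: x right, y down, z forward; pixel columns grow to the right and rows downward; lengths in m; the calibration is good to about 2 mm. A picture is of the moment at which its call begins. get_calibration takes no time and is no camera call.
- ctrl.job_done(): hands the job in, once; it reports no verdict.
The state is a dict: "t": time; "joints": joint angles; "joint_vel": joint speeds; "tau": joint torques, N m; "tool_pos": TCP position; "eef_rot": TCP orientation; "wrist_force": force on the tool from outside, world axes, zero at the start; "moment": the same for the moment, N m; "opening": finger opening in m.
Only numpy, scipy, OpenCV 4.12 (cv2) and the standard library are available. Lean on these libraries where they do the work, as an engineer would, in place of code of your own. Each camera call takes 0.05 s, during which the arm holds its last target.

TASK

Set the loose closed tube case gently and squarely on top of the column of two cases in the carrier's nest, its long side in line with theirs, and let go of it. Then start the carrier's captive square-headed bolt by hand: turn it backward (counterclockwise from above) until you feel it drop off the end of the thread, then forward (clockwise) one full turn so that the thread has caught. Finish while still gripping the bolt's head, holding the bolt still at that one turn; do not let go, and leave the other things on the bench where they are.

Things in the scene. Friction and masses are not known exactly. Their poses are not given: they have to be found in the camera images.
- case_new_mid (a point): centre of the loose closed tube case to be stacked, lying flat alone on the bench on the robot's left (+y) side: white plastic box 96 x 62 x 32 mm (its x, y, z), 0.16 kg nominal, grasped across its 62 mm width. x is along the long side. The centre is 16 mm above its underside.
- case_top_mid (a point): centre of the upper of the two equal closed cases (96 x 62 x 32 mm, x along the long side) that already stand as a column in the carrier's nest; loose, the new case goes on its top face, 16 mm above this point, so that the new case's centre comes 32 mm above this one
- case_low_mid (a point): centre of the lowest case of the column (same size), standing in the nest on the carrier plate
- nest (a point): centre of the nest's floor on the carrier, 8 mm above the bench, x along the long side of the cases; 6 mm high rails surround it with 1.5 mm clearance
- case_new: the same loose case; origin at the centre of its underside
- case_top: the upper case of the column; origin at the centre of its underside
- bolt_grip (a point): grip point of the bolt's head, on the bolt's vertical axis, moving and turning with the bolt. The head is an upright black plastic block, 24 mm square (flats across x and y of this point), 34 mm high, to be gripped on its flats: it reaches 12 mm above and 22 mm below this point. The point is 80 mm above the bench when bolt_lift is 0.
- boss_top (a point): centre of the top of the round steel threaded boss (42 mm across, fixed on the carrier), 42 mm above the bench, 136 mm along -y of the nest from the nest's centre. The bolt's steel shank (21 mm across) stands in it; the grip point is 38 mm above this one when bolt_lift is 0.
- bolt_head: the bolt with its head; origin on the axis, 53 mm below the grip point. The bolt is captive: it slides freely up and down, and a spring and its weight push it down with about 4.5 N. In open jaws it drops by itself (0.2 s); jaws that touch it may carry it, and the drop is then felt as its pull on the tool, until they ease or the arm lowers.
- bolt (a joint): turn of the bolt in rad, grows counterclockwise from above (backward); 0 when the head's x axis lies along the nest's x axis; no stop within 2 turns either way. Right-hand single-start thread. Starts at -0.8 to 0.2, loose on top of the thread; turned backward it climbs a little and drops off the thread's end somewhere between 0.9 and 2.2 (not shown). Takes about 0.02 N m.
- bolt_lift (a joint): height of the bolt in m: 0.004 to 0.008 while it lies loose on top of the thread, just under 0.008 before the drop, about 0 just after it (a fall of 8 mm); then it follows the thread, 8 mm down for each turn forward (about -0.008 after one turn), with 2.4 mm of play. Turned on backward after the drop it climbs again.
- reagent: a bystander, to be left where it is: amber bottle, 56 mm across, 125 mm high; origin at the centre of its underside
- wellplate: a bystander, to be left where it is: white well plate 86 x 128 x 42 mm; origin at the centre of its underside
- screwcap: a bystander, to be left where it is: white screw cap 32 mm across, 18 mm high, between the loose case and the carrier; origin at the centre of its underside
- dish: a bystander, to be left where it is: flat glass dish 88 mm across, 16 mm high; origin at the centre of its underside
- tuberack: a bystander, to be left where it is: grey tube rack 70 x 150 x 38 mm; origin at the centre of its underside
- beaker: a bystander, to be left where it is: beaker 70 mm across, 80 mm high; origin at the centre of its underside
- jar: a bystander, to be left where it is: white jar 60 mm across, 60 mm high; origin at the centre of its underside
There are look-alikes about, which are no part of the job. What is shaped like the part that bears case_low_mid but blue or orange is not meant.

How it is judged:
On the way, in this order (a step that is already met when the one before it is completed fails the run):
1. the loose case stands squarely on the column, released (horizontal distance between case_new_mid and case_top_mid below 0.007 m and z of case_new_mid in the frame of case_top_mid between 0.029 and 0.035 m and angle between the x axis of case_new_mid and the x axis of case_top_mid, either way round below 0.12 rad and angle between case_new_mid's own z axis and vertical below 0.06 rad and contact force between case_new and the fingers below 0.1 N and contact force between case_new and case_top above 0.4 N and horizontal distance between case_top_mid and case_low_mid below 0.007 m and angle between the x axis of case_top_mid and the x axis of case_low_mid, either way round below 0.12 rad and horizontal distance between case_low_mid and nest below 0.006 m and height (world z) of case_top_mid above 0.052 m and linear speed of case_new below 0.02 m/s), for 0.2 s.
2. the bolt has been turned backward until it dropped off the end of the thread (value of joint bolt_lift below 0.0033 m and value of joint bolt above 0.7 rad), for 0.05 s.
3. the bolt has been turned forward about one turn into the thread and is gripped (value of joint bolt_lift below -0.005 m and contact force between the fingers and bolt_head above 2 N), for 0.1 s.
At the end, for the whole second after the job is handed in: Third case released on the column, centre within 7 mm and sides within 0.12 rad of the case below, level; lower cases still in line in the nest. Bolt still, one turn in after its drop (5 to 11.5 mm lower than just after it), the fingers gripping its head with over 2 N (all of step 1 and all of step 3 and value of joint bolt_lift above -0.0115 m and velocity of joint bolt between -0.1 and 0.1 rad/s); the arm keeps its last pose, push and grip.
It fails at once if the case is dropped or thrown (linear speed of case_new above 0.4 m/s and contact force between case_new and the fingers below 0.05 N).
It fails at once if another thing on the bench is pushed away (over 30 mm) from its place (distance of any of reagent, wellplate, screwcap, dish, tuberack, beaker, jar from where it was at the start of the episode above 0.03 m).
It also fails if it takes over 72 s, if anything falls off the work surface, if the arm or the gripper's body presses on something with over 40 N, if the wrist force passes 120 N, or if a joint passes its speed limit or range.

## Working session

There is one attempt and no reset: what is moved stays moved. The work goes in short steps, Python scripts to look and compute and a tool call to move; the robot and the scene stay as the last step left them, time stands still between calls to the robot, and variables do not carry over. Pictures are saved under pics/ and viewed, and the job is handed in when it is done.

Besides the shell and the picture viewer there is one more tool, called after "Request:" by a JSON object that holds its "fn" and its "kwargs". jog_arm: Moves the arm, as the interface text tells. Its arguments: {"type":"object","properties":{"plan":{"type":"array"},"newtons":{"type":"number"}},"required":["plan"]}

```bash
ls; mkdir -p pics
python3 - <<'E'
from plant import ctrl
import cv2,numpy as np
s=ctrl.sense()
for k in s: print(k,np.round(s[k],4))
for n in("scene","top"):
    print(ctrl.get_calibration(n))
    p,d=ctrl.capture(n); cv2.imwrite(f"pics/{n}0.png",p); np.save(f"{n}0.npy",d)
E
```

```text
pics
t 0.0
joints [-1.2109  0.4694 -0.0486  1.5337  0.0241  1.141  -0.0823]
joint_vel [-0.0009  0.0002 -0.0004 -0.0006 -0.0015 -0.0004  0.0004]
tau [ 1.00000e-04 -5.07978e+01 -8.09000e-02 -2.36160e+01 -6.14000e-02
  3.80000e-02  2.00000e-04]
tool_pos [0.2557 0.6241 0.2405]
eef_rot [ 0.6945 -0.1367  0.1365 -0.6931]
wrist_force [ 0.2183 -0.5519 -0.6271]
moment [-0.0002  0.0408  0.0398]
opening 0.0868
{'vertical_fov': 51.66236793836887, 'cx': 316.91314477667294, 'cy': 207.6605599440075, 'dist_coeffs': array([-0.10543277,  0.        ,  0.        ,  0.        ,  0.        ]), 'xyz': array([ 1.2874772 , -0.49331449,  0.76573245]), 'rotation': array([ 0.80794841,  0.39495494, -0.19660703, -0.39060931])}
{'vertical_fov': 57.34560293871519, 'cx': 318.96760004949294, 'cy': 208.55019357256216, 'dist_coeffs': array([-0.03654552,  0.        ,  0.        ,  0.        ,  0.        ]), 'xyz': array([0.49706374, 0.05956977, 1.07223444]), 'rotation': array([-0.70346579,  0.70953729, -0.03436564,  0.0226211 ])}
```

View pics/scene0.png

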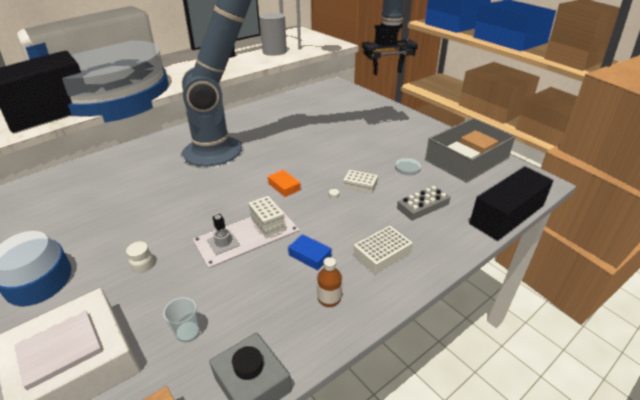

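View pics/top0.png

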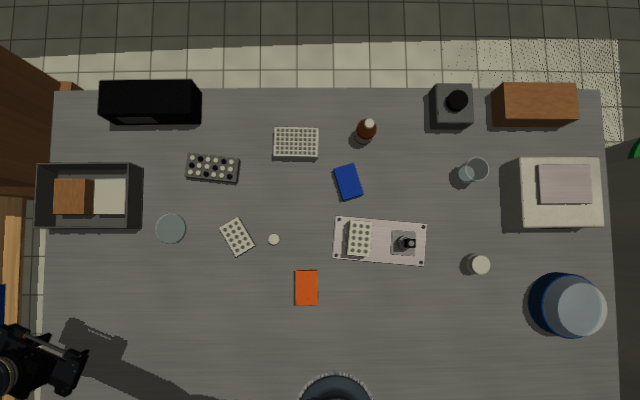

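Top view candidates: a white case at (237,236) lies flat and alone on the +y side, left of the screw cap at (273,239). The blue one at (347,182) and the orange one at (305,287) are look-alikes. The big white well plate is at (296,143), and the column is at (359,238) with the bolt at (406,243). I'll enlarge and measure next.

```bash
cat > h.py <<'E'
import cv2,numpy as np
from plant import ctrl
from scipy.spatial.transform import Rotation as R
def cam(n):
    c=ctrl.get_calibration(n); f=200/np.tan(np.radians(c['vertical_fov']/2))
    K=np.array([[f,0,c['cx']],[0,f,c['cy']],[0,0,1]]); return K,c['dist_coeffs'],np.array(c['xyz']),R.from_quat(c['rotation'])
def rays(n,uv):
    K,D,o,r=cam(n)
    p=cv2.undistortPoints(np.array(uv,float).reshape(-1,1,2),K,D).reshape(-1,2)
    return o,r.apply(np.c_[p,np.ones(len(p))])
def plane(n,uv,z):
    o,d=rays(n,uv); return o+d*((z-o[2])/d[:,2])[:,None]
def cloud(n,depth):
    h,w=depth.shape; v,u=np.mgrid[:h,:w]
    o,d=rays(n,np.c_[u.ravel(),v.ravel()]); return (o+d*depth.reshape(-1,1)).reshape(h,w,3)
def proj(n,P):
    K,D,o,r=cam(n); Rm=r.inv().as_matrix()
    return cv2.projectPoints(np.array(P,float).reshape(-1,3),cv2.Rodrigues(Rm)[0],-Rm@o,K,D)[0].reshape(-1,2)
E
python3 - <<'E'
from h import *
im=cv2.imread('pics/top0.png')
cv2.imwrite('pics/t0a.png',cv2.resize(im[190:290,205:445],None,fx=3.3,fy=3.3,interpolation=cv2.INTER_CUBIC))
im2=cv2.imread('pics/scene0.png')
cv2.imwrite('pics/s0a.png',cv2.resize(im2[150:280,185:400],None,fx=3.6,fy=3.6,interpolation=cv2.INTER_CUBIC))
d=np.load('top0.npy');P=cloud('top',d)
for u,v in [(237,236),(273,239),(359,238),(406,243),(347,182),(305,287),(250,300),(340,260),(296,143)]: print(u,v,np.round(P[v,u],4))
E
```

```text
237 236 [0.5049 0.2749 0.0317]
273 239 [0.4956 0.1743 0.0186]
359 238 [ 0.4962 -0.066   0.0727]
406 243 [ 0.4816 -0.1888  0.0968]
347 182 [ 0.6569 -0.0394  0.0326]
305 287 [0.3608 0.0831 0.0354]
250 300 [0.3207 0.2426 0.0013]
340 260 [ 0.4325 -0.0189 -0.0043]
296 143 [0.7699 0.1063 0.0402]
```

View pics/t0a.png

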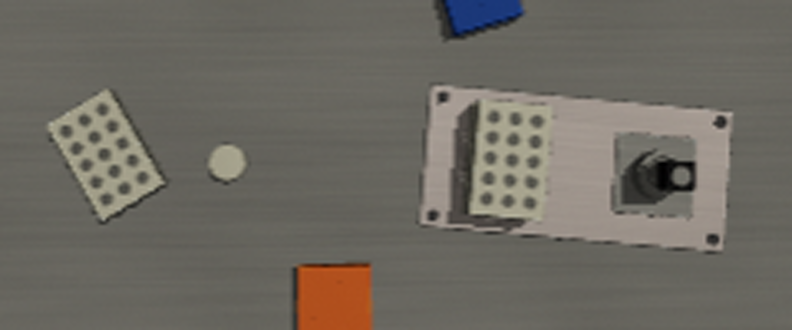

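View pics/s0a.png

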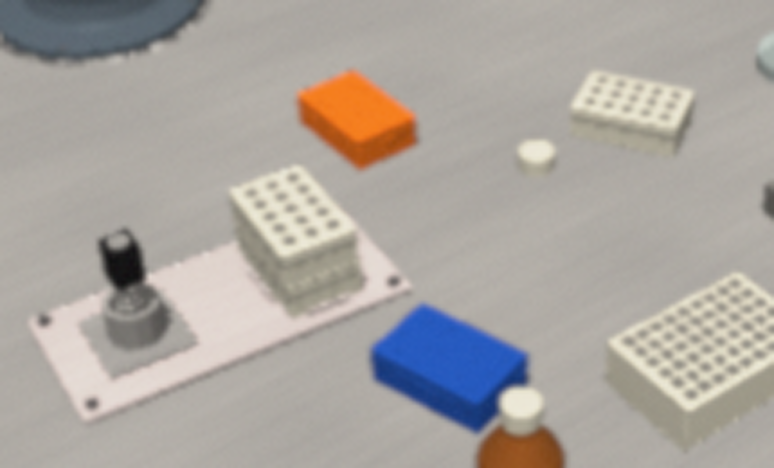

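The crop confirms it: the white 3x5 case, alone and flat at (237,236), is the loose case. The column is white too, and stands in the pinkish carrier. Next I'll measure poses using colour and height masks.

```bash
cat > m.py <<'E'
from h import *
def rect(mask,n,z,off=(0,0)):
    cs,_=cv2.findContours(mask.astype(np.uint8),cv2.RETR_EXTERNAL,cv2.CHAIN_APPROX_NONE)
    c=max(cs,key=cv2.contourArea).reshape(-1,2)
    w=plane(n,c,z)[:,:2]
    r=cv2.minAreaRect((w*1000).astype(np.float32)); b=cv2.boxPoints(r)
    e1,e2=b[1]-b[0],b[2]-b[1]; L=e1 if np.hypot(*e1)>np.hypot(*e2) else e2
    a=np.degrees(np.arctan2(L[1],L[0])); a=(a+90)%180-90
    return np.round(r[0],1),np.round(sorted(r[1]),1),round(a,2),c
def win(m,u0,u1,v0,v1):
    o=np.zeros_like(m); o[v0:v1,u0:u1]=m[v0:v1,u0:u1]; return o
E
python3 - <<'E'
from m import *
im=cv2.imread('pics/top0.png'); d=np.load('top0.npy');P=cloud('top',d); Z=P[...,2]
hsv=cv2.cvtColor(im,cv2.COLOR_BGR2HSV)
print('bg',hsv[236,220],hsv[240,273],hsv[235,353],hsv[225,340])
print(im[228:234,345:350].mean((0,1)))
k=np.ones((5,5),np.uint8)
def close(m): return cv2.morphologyEx(m.astype(np.uint8),cv2.MORPH_CLOSE,k)
br=hsv[...,2]>140
print('new bright',rect(close(win(br,215,262,210,262)),'top',.032)[:3])
print('new depth',rect(win(Z>.02,215,262,210,262),'top',.032)[:3])
print('col depth',rect(win(Z>.06,335,380,210,270),'top',.072)[:3])
yel=(im[...,2].astype(int)-im[...,0]>14)&br
print('col bright',rect(close(win(yel,335,376,210,270)),'top',.072)[:3])
print('bolt depth',rect(win(Z>.085,385,430,225,260),'top',.096)[:3])
print('bolt black',rect(win(hsv[...,2]<60,385,430,225,260),'top',.096)[:3], Z[238:248,400:414].round(3).tolist()[4])
print('plate',rect(close(win(br,325,435,205,275)),'top',.008)[:3])
for z0 in (0.06,):
  q=P[win(Z>z0,335,380,210,270)]; print(len(q),np.median(q,0))
E
```

```text
bg [ 23  22 104] [ 26  38 163] [ 26  37 157] [ 13  28 163]
[67.6        75.63333333 78.5       ]
new bright (array([503.7, 276.6]), array([59.2, 94.3]), np.float32(30.63))
new depth (array([504.8, 275.2]), array([64.2, 99.6]), np.float32(30.84))
col depth (array([495.9, -65.8]), array([63.3, 96.7]), np.float32(-6.12))
col bright (array([495.3, -56.2]), array([115.3, 115.6]), np.float32(-4.88))
bolt depth (array([ 481.5, -199.8]), array([21.3, 27.3]), np.float32(89.34))
bolt black (array([ 480.1, -183.6]), array([40.2, 54. ]), np.float32(88.61)) [0.027, 0.032, 0.048, 0.056, 0.076, 0.085, 0.095, 0.099, 0.101, 0.097, 0.103, 0.097, 0.096, 0.097]
plate (array([ 488.3, -134.7]), array([122.7, 266.3]), np.float32(84.35))
830 [ 0.49625633 -0.06549547  0.07186684]
```

```bash
cat >> h.py <<'E'
def st():
    s=ctrl.sense(); r=R.from_quat(s['eef_rot']).as_matrix()
    print('t',round(s['t'],2),'pos',np.round(s['tool_pos'],4),'jaw yaw',round(np.degrees(np.arctan2(r[1,2],r[0,2])),2),'tooly',np.round(r[:,1],4),'op',np.round(s['opening'],4),'F',np.round(s['wrist_force'],2),'M',np.round(s['moment'],3),'q',np.round(s['joints'],3)); return s,r
def go(x,y,z,yaw,f=.95):
    """needed shift (cm) in tool axes and turn about tool xyz; yaw of jaw axis mod 180"""
    s,r=st(); d=np.array([x,y,z])-s['tool_pos']
    cur=np.degrees(np.arctan2(r[1,2],r[0,2])); 
    for dy in sorted([(yaw-cur+180)%360-180,(yaw-cur)%360-180],key=abs):
        a=np.radians(cur+dy); Z=np.array([np.cos(a),np.sin(a),0]); Y=np.array([0,0,-1.]); T=np.c_[np.cross(Y,Z),Y,Z]
        print('dyaw',round(dy,2),'shift cm',np.round(r.T@d*100,2),'rotvec',np.round((R.from_matrix(r.T@T)).as_rotvec(),3))
E
python3 - <<'E'
from h import *
go(.505,.2755,.15,120.8)
E
```

```text
t 0.1 pos [0.2557 0.6242 0.2406] jaw yaw 67.72 tooly [-6.0e-04 -1.7e-03 -1.0e+00] op 0.0865 F [-0.3   0.78 -0.11] M [-0.004 -0.025 -0.012] q [-1.211  0.469 -0.049  1.534  0.024  1.141 -0.082]
dyaw 53.08 shift cm [ 36.29   9.1  -22.8 ] rotvec [ 0.002 -0.926 -0.001]
dyaw -126.92 shift cm [ 36.29   9.1  -22.8 ] rotvec [1.000e-03 2.215e+00 2.000e-03]
```

Request:
{"fn": "jog_arm", "kwargs": {"plan": [[1, 0, 0, 0, 0, 0.15, 0], [1, 0, 0, 0, 0, 0.15, 0], [1, 0, 0, 0, 0, 0.15, 0], [1, 0, 0, 0, 0, 0.15, 0], [1, 0, 0, 0, 0, 0.15, 0], [1, 0, 0, 0, 0, 0.15, 0], [1, 0, 0, 0, 0, 0.15, 0], [1, 0, 0, 0, 0, 0.15, 0], [1, 0, 0, 0, 0, 0.15, 0], [1, 0, 0, 0, 0, 0.15, 0]], "newtons": 15}}

```text
t: 1.1
tool_pos: [0.2543, 0.6207, 0.234]
eef_rot: [0.417, -0.572, 0.577, -0.409]
wrist_force: [-1.0, -0.1, 0.4]
opening: 0.0871
```

Run:
```python
from h import *
go(.505,.2755,.15,120.8)
```

```text
t 1.1 pos [0.2543 0.6207 0.234 ] jaw yaw -18.56 tooly [-0.0053 -0.0127 -0.9999] op 0.0871 F [-1.03 -0.15  0.36] M [-0.05   0.028 -0.028] q [-1.437  0.48   0.279  1.557 -0.141  1.138 -1.451]
dyaw -40.64 shift cm [24.63  8.71 34.77] rotvec [-0.004  0.709  0.014]
dyaw 139.36 shift cm [24.63  8.71 34.77] rotvec [ 0.017 -2.432  0.005]
```

Request:
{"fn": "jog_arm", "kwargs": {"plan": [[1, 2.8, 0.6, 4.0, 0, 0, 0], [1, 2.8, 0.6, 4.0, 0, 0, 0], [1, 2.8, 0.6, 4.0, 0, 0, 0], [1, 2.8, 0.6, 4.0, 0, 0, 0], [1, 2.8, 0.6, 4.0, 0, 0, 0], [1, 2.8, 0.6, 4.0, 0, 0, 0], [1, 2.8, 0.6, 4.0, 0, 0, 0], [1, 2.8, 0.6, 4.0, 0, 0, 0]]}}

```text
t: 1.9
tool_pos: [0.4834, 0.3075, 0.183]
eef_rot: [0.423, -0.569, 0.572, -0.413]
wrist_force: [0.5, 0.2, 0.1]
opening: 0.0873
```

Run:
```python
from h import *
go(.505,.2755,.15,120.8)
```

```text
t 1.9 pos [0.4834 0.3075 0.183 ] jaw yaw -17.53 tooly [-0.0103 -0.0122 -0.9999] op 0.0873 F [0.47 0.19 0.11] M [-0.027  0.031  0.02 ] q [-0.928  0.38   0.369  1.852 -0.16   0.954 -0.794]
dyaw -41.67 shift cm [2.35 3.32 3.04] rotvec [0.001 0.727 0.016]
dyaw 138.33 shift cm [2.35 3.32 3.04] rotvec [ 2.100e-02 -2.414e+00 -1.000e-03]
```

Request:
{"fn": "jog_arm", "kwargs": {"plan": [[1, 2.35, 0, 3.04, 0, 0, 0], [1, 0, 0, 0, 0, 0.148, 0.003], [1, 0, 0, 0, 0, 0.148, 0.003], [1, 0, 0, 0, 0, 0.148, 0.003], [1, 0, 0, 0, 0, 0.148, 0.003], [1, 0, 0, 0, 0, 0.148, 0.003], [1, 0, 0, 0, 0, 0, 0]]}}

```text
t: 2.6
tool_pos: [0.5102, 0.2609, 0.1803]
eef_rot: [0.18, -0.682, 0.687, -0.176]
wrist_force: [0.6, -0.2, -0.2]
opening: 0.0868
```

Run:
```python
from h import *
go(.505,.2755,.06,120.8)
im,d=ctrl.capture('scene'); cv2.imwrite('pics/s1.png',im[100:300,160:480].repeat(2,0).repeat(2,1))
```

```text
t 2.6 pos [0.5102 0.2609 0.1803] jaw yaw -60.88 tooly [-0.0041 -0.0083 -1.    ] op 0.0868 F [ 0.6  -0.16 -0.19] M [-0.116  0.162 -0.021] q [-0.977  0.404  0.559  1.868 -0.252  0.949 -1.367]
dyaw 1.68 shift cm [-0.35 12.02 -1.59] rotvec [-0.005 -0.029  0.008]
dyaw -178.32 shift cm [-0.35 12.02 -1.59] rotvec [-0.012  3.112 -0.008]
```

View pics/s1.png

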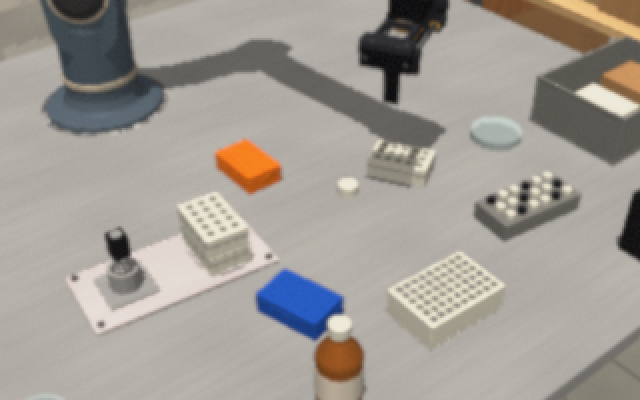

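The gripper (390,60 in the crop) is above the loose case (400,160). I'll cross-check the positions in the scene view before descending.

Run:
```python
from m import *
im=cv2.imread('pics/scene0.png').copy(); d=np.load('scene0.npy');P=cloud('scene',d)
for name,u0,u1,v0,v1,zt in [('new',340,382,165,195,.032),('col',245,290,190,240,.072)]:
    Z=win(np.abs(P[...,2]-zt)<.006,u0,u1,v0,v1); q=P[Z]
    print(name,len(q),np.median(q[:,2]),rect(Z,'scene',zt)[:3])
    q=P[win(P[...,2]>zt-.012,u0,u1,v0,v1)]
print(np.median(P[240:260,330:350].reshape(-1,3),0),'bolt')
Z=win(P[...,2]>.09,208,230,205,235);q=P[Z];print(len(q),q.min(0),q.max(0))
```

```text
new 386 0.03276727560531917 (array([507.4, 272.2]), array([73. , 98.3]), np.float32(31.23))
col 523 0.07249516782346332 (array([500. , -70.5]), array([ 62.2, 102.1]), np.float32(-6.19))
[0.69257399 0.03362553 0.00088693] bolt
85 [ 0.46990217 -0.49331449  0.09025729] [ 1.2874772  -0.19040313  0.76573245]
```

Request:
{"fn": "jog_arm", "kwargs": {"plan": [[1, -0.35, 3.5, -1.6, -0.005, -0.029, 0.008], [1, 0, 4, 0, 0, 0, 0], [1, 0, 3, 0, 0, 0, 0], [1, 0, 0, 0, 0, 0, 0]]}}

```text
t: 3.05
tool_pos: [0.5062, 0.2792, 0.0735]
eef_rot: [-0.192, 0.681, -0.679, 0.195]
wrist_force: [-1.1, -0.1, 0.5]
opening: 0.0871
```

Run:
```python
from h import *
go(.5045,.2755,.023,120.8)
```

```text
t 3.05 pos [0.5062 0.2792 0.0735] jaw yaw -58.18 tooly [ 0.0031  0.0046 -1.    ] op 0.0871 F [-1.07 -0.11  0.5 ] M [-0.113  0.213  0.011] q [-0.923  0.545  0.464  1.941 -0.358  0.732 -1.264]
dyaw -1.02 shift cm [0.36 5.05 0.24] rotvec [ 0.002  0.018 -0.005]
dyaw 178.98 shift cm [0.36 5.05 0.24] rotvec [-0.008 -3.124 -0.004]
```

Request:
{"fn": "jog_arm", "kwargs": {"plan": [[1, 0.3, 1.5, 0.24, 0.002, 0.018, -0.005], [1, 0, 1.5, 0, 0, 0, 0], [1, 0, 1.2, 0, 0, 0, 0], [1, 0, 0, 0, 0, 0, 0]]}}

```text
t: 3.45
tool_pos: [0.5069, 0.2762, 0.0312]
eef_rot: [-0.187, 0.682, -0.681, 0.19]
wrist_force: [-0.6, -0.3, -0.1]
opening: 0.0868
```

Run:
```python
from h import *
go(.5045,.2755,.023,120.8)
```

```text
t 3.45 pos [0.5069 0.2762 0.0312] jaw yaw -59.11 tooly [ 0.0033  0.0027 -1.    ] op 0.0868 F [-0.57 -0.26 -0.07] M [-0.117  0.146  0.004] q [-0.891  0.607  0.43   1.96  -0.403  0.654 -1.238]
dyaw -0.09 shift cm [ 0.25  0.82 -0.07] rotvec [ 0.001  0.002 -0.004]
dyaw 179.91 shift cm [ 0.25  0.82 -0.07] rotvec [-7.00e-03 -3.14e+00 -1.00e-03]
```

Request:
{"fn": "jog_arm", "kwargs": {"plan": [[1, 0.25, 0.8, -0.07, 0, 0.002, -0.004], [1, 0, 0, 0, 0, 0, 0], [0.6, 0, 0, 0, 0, 0, 0], [0.6, 0, 0, 0, 0, 0, 0], [0.6, 0, 0, 0, 0, 0, 0], [0.6, 0, 0, 0, 0, 0, 0], [0.6, 0, 0, 0, 0, 0, 0]], "newtons": 15}}

```text
t: 4.15
tool_pos: [0.506, 0.2763, 0.0248]
eef_rot: [-0.186, 0.682, -0.681, 0.189]
wrist_force: [-0.5, -0.1, -1.1]
opening: 0.0623
```

Run:
```python
from h import *
go(.5045,.2755,.023,120.8)
```

```text
t 4.15 pos [0.506  0.2763 0.0248] jaw yaw -59.21 tooly [ 0.0035  0.0032 -1.    ] op 0.0623 F [-0.46 -0.15 -1.13] M [-0.024  0.159 -0.04 ] q [-0.888  0.616  0.423  1.964 -0.41   0.641 -1.234]
dyaw 0.01 shift cm [ 0.17  0.18 -0.01] rotvec [ 0.001 -0.    -0.005]
dyaw -179.99 shift cm [ 0.17  0.18 -0.01] rotvec [7.000e-03 3.141e+00 2.000e-03]
```

Request:
{"fn": "jog_arm", "kwargs": {"plan": [[0.5, 0, -0.5, 0, 0, 0, 0], [0.5, 0, -2, 0, 0, 0, 0], [0.5, 0, -3, 0, 0, 0, 0], [0.5, 0, -3.5, 0, 0, 0, 0], [0.5, 0, -3.5, 0, 0, 0, 0], [0.5, 0, -2, 0, 0, 0, 0], [0.5, 0, 0, 0, 0, 0, 0]], "newtons": 20}}

```text
t: 4.85
tool_pos: [0.5043, 0.2749, 0.1751]
eef_rot: [-0.187, 0.682, -0.682, 0.188]
wrist_force: [0.5, 0.1, -1.6]
opening: 0.0616
```

Run:
```python
from h import *
go(.4975,-.066,.17,84)
```

```text
t 4.85 pos [0.5043 0.2749 0.1751] jaw yaw -59.25 tooly [-1.e-04  8.e-04 -1.e+00] op 0.0616 F [ 0.53  0.14 -1.55] M [ 0.027  0.079 -0.013] q [-0.994  0.408  0.55   1.875 -0.263  0.931 -1.355]
dyaw -36.75 shift cm [18.01  0.48 28.95] rotvec [ 0.001  0.641 -0.   ]
dyaw 143.25 shift cm [18.01  0.48 28.95] rotvec [-0.0e+00 -2.5e+00 -1.0e-03]
```

Request:
{"fn": "jog_arm", "kwargs": {"plan": [[0.5, 1, 0, 1.6, 0, 0, 0], [0.5, 2, 0, 3.2, 0, 0, 0], [0.5, 2, 0, 3.2, 0, 0, 0], [0.5, 2, 0, 3.2, 0, 0, 0], [0.5, 2, 0, 3.2, 0, 0, 0], [0.5, 2, 0, 3.2, 0, 0, 0], [0.5, 2, 0, 3.2, 0, 0, 0], [0.5, 2, 0, 3.2, 0, 0, 0], [0.5, 2, 0, 3.2, 0, 0, 0], [0.5, 1, 0, 1.6, 0, 0, 0]]}}

```text
t: 5.85
tool_pos: [0.4835, -0.0844, 0.1628]
eef_rot: [0.196, -0.681, 0.682, -0.179]
wrist_force: [1.1, 1.1, -1.9]
opening: 0.0618
```

Request:
{"fn": "jog_arm", "kwargs": {"plan": [[0.5, 0, 0, 0, 0, 0.08, 0], [0.5, 0, 0, 0, 0, 0.13, 0], [0.5, 0, 0, 0, 0, 0.13, 0], [0.5, 0, 0, 0, 0, 0.13, 0], [0.5, 0, 0, 0, 0, 0.1, 0], [0.5, 0, 0, 0, 0, 0, 0]]}}

```text
t: 6.45
tool_pos: [0.4705, -0.0962, 0.1548]
eef_rot: [-0.012, -0.702, 0.711, 0.041]
wrist_force: [-0.7, -0.3, -1.4]
opening: 0.0618
```

Run:
```python
from h import *
go(.4975,-.066,.17,84)
```

```text
t 6.45 pos [ 0.4705 -0.0962  0.1548] jaw yaw -94.24 tooly [-0.0419 -0.0105 -0.9991] op 0.0618 F [-0.73 -0.3  -1.44] M [0.037 0.101 0.025] q [-0.556  0.352  0.82   2.086 -0.308  0.873 -1.202]
dyaw -1.76 shift cm [-2.41 -1.66 -3.19] rotvec [-0.014  0.03   0.041]
dyaw 178.24 shift cm [-2.41 -1.66 -3.19] rotvec [ 0.064 -3.111  0.022]
```

Request:
{"fn": "jog_arm", "kwargs": {"plan": [[0.5, -1.2, -0.8, -1.6, -0.007, 0.015, 0.02], [0.5, -1.2, -0.8, -1.6, -0.007, 0.015, 0.02], [0.5, 0, 0, 0, 0, 0, 0], [0.5, 0, 0, 0, 0, 0, 0]]}}

```text
t: 6.85
tool_pos: [0.4924, -0.0684, 0.1661]
eef_rot: [-0.033, -0.705, 0.707, 0.039]
wrist_force: [-0.7, -0.5, -1.8]
opening: 0.0618
```

Run:
```python
from h import *
go(.4975,-.066,.12,84)
```

```text
t 6.85 pos [ 0.4924 -0.0684  0.1661] jaw yaw -95.83 tooly [-0.0097 -0.0016 -1.    ] op 0.0618 F [-0.65 -0.53 -1.81] M [-0.021  0.207  0.039] q [-0.607  0.346  0.819  2.058 -0.323  0.878 -1.278]
dyaw -0.17 shift cm [-0.52  4.6  -0.31] rotvec [-0.003  0.003  0.009]
dyaw 179.83 shift cm [-0.52  4.6  -0.31] rotvec [ 0.015 -3.139  0.004]
```

Request:
{"fn": "jog_arm", "kwargs": {"plan": [[0.5, -0.5, 2.0, -0.2, -0.003, 0.003, 0.009], [0.5, 0, 2.3, 0, 0, 0, 0], [0.5, 0, 0.8, 0, 0, 0, 0], [0.5, 0, 0, 0, 0, 0, 0]]}}

```text
t: 7.25
tool_pos: [0.494, -0.0704, 0.1122]
eef_rot: [-0.035, -0.706, 0.706, 0.038]
wrist_force: [-0.2, 0.8, -1.0]
opening: 0.0614
```

Run:
```python
from h import *
go(.4975,-.066,.0968,84)
for n in ('scene','top'):
    im,d=ctrl.capture(n); cv2.imwrite(f'pics/{n}2.png',im); np.save(f'{n}2.npy',d)
    c=im[160:270,190:330] if n=='scene' else im[200:280,310:450]
    cv2.imwrite(f'pics/{n}2c.png',cv2.resize(c,None,fx=5,fy=5,interpolation=cv2.INTER_CUBIC))
```

```text
t 7.25 pos [ 0.494  -0.0704  0.1122] jaw yaw -95.99 tooly [-4.4e-03 -3.0e-04 -1.0e+00] op 0.0614 F [-0.22  0.75 -1.01] M [-0.024  0.142 -0.007] q [-0.534  0.432  0.751  2.101 -0.423  0.766 -1.191]
dyaw -0.01 shift cm [-0.31  1.54 -0.48] rotvec [-0.001  0.     0.004]
dyaw 179.99 shift cm [-0.31  1.54 -0.48] rotvec [ 7.000e-03 -3.141e+00  1.000e-03]
```

View pics/scene2c.png

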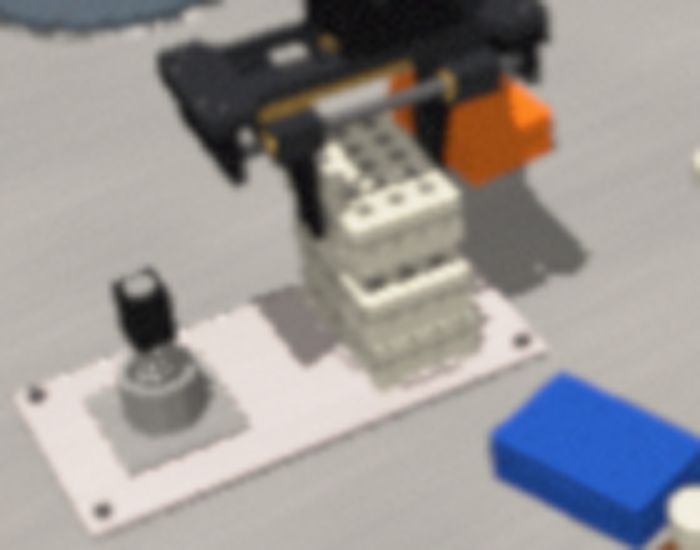

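View pics/top2c.png

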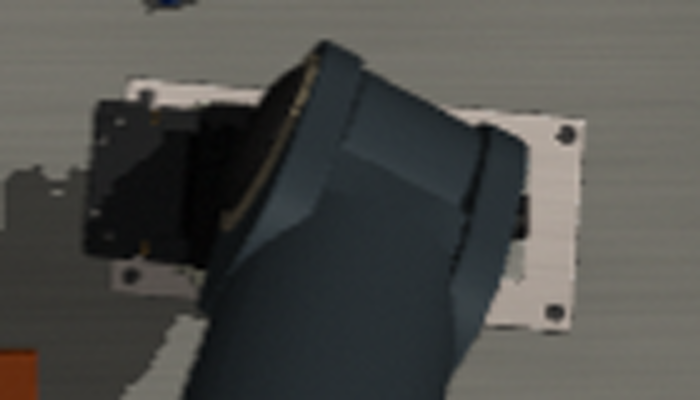

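Run:
```python
from h import *
im=cv2.imread('pics/scene2.png')
cv2.imwrite('pics/s2d.png',cv2.resize(im[185:240,245:290],None,fx=12,fy=10,interpolation=cv2.INTER_CUBIC))
s,r=st()
zt=s['tool_pos'][2]-.0248+.032
print(zt)
def corners(c,z):  # predicted pixel of corners
    a=np.radians(-6);X=np.array([np.cos(a),np.sin(a)]);Y=np.array([-X[1],X[0]])
    return [list(np.array(c)+i*.048*X+j*.031*Y)+[z] for i,j in((1,-1),(1,1),(-1,-1))]
ht=s['tool_pos'][:2]-.0017*np.array([.994,-.105])
f=np.array([12,10])
print('held',((proj('scene',corners(ht,zt))-[245,185]+.5)*f).round(0))
print('col',((proj('scene',corners([.4959,-.0658],.072))-[245,185]+.5)*f).round(0))
```

```text
t 7.35 pos [ 0.495  -0.0704  0.1133] jaw yaw -96.0 tooly [-1.9e-03 -1.0e-04 -1.0e+00] op 0.0616 F [-0.03 -0.24 -1.15] M [-0.054  0.13   0.034] q [-0.535  0.43   0.752  2.1   -0.423  0.767 -1.192]
0.12053843398696608
held [[185. 215.]
 [443. 137.]
 [  3.  32.]]
col [[230. 360.]
 [480. 281.]
 [ 50. 172.]]
```

View pics/s2d.png

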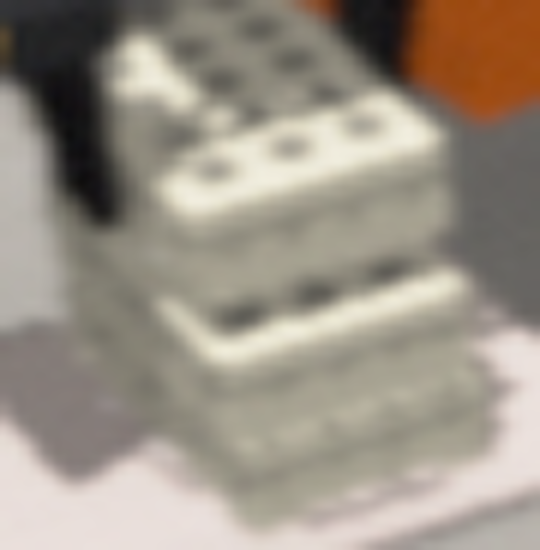

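Run:
```python
from h import *
f=np.array([12,10.])
def P(c,z): return plane('scene',np.array(c)/f+[245,185]-.5,z)[:,:2]
h=P([[180,215],[443,140]],.1205); c=P([[212,365],[472,283]],.072)
print(h,c,(c-h).round(4))
a=np.radians(-6);X=np.array([np.cos(a),np.sin(a)]);Y=np.array([-X[1],X[0]])
print('col centre',c.mean(0)-.048*X,'held',h.mean(0)-.048*X,'ang',np.degrees(np.arctan2(*(c[1]-c[0]))),np.degrees(np.arctan2(*(h[1]-h[0]))))
```

```text
[[ 0.53685768 -0.10690443]
 [ 0.54511933 -0.04511577]] [[ 0.53982379 -0.10593093]
 [ 0.54664107 -0.04196082]] [[0.003  0.001 ]
 [0.0015 0.0032]]
col centre [ 0.49549538 -0.06892851] held [ 0.49325145 -0.07099273] ang 6.083044680761655 7.615751688273458
```

Request:
{"fn": "jog_arm", "kwargs": {"plan": [[0.5, -0.28, 0.4, -0.25, 0, 0, 0.002], [0.5, 0, 0.4, 0, 0, 0, 0], [0.5, 0, 0.3, 0, 0, 0, 0], [0.5, 0, 0, 0, 0, 0, 0]]}}

```text
t: 7.75
tool_pos: [0.4999, -0.0682, 0.1036]
eef_rot: [0.038, 0.706, -0.706, -0.035]
wrist_force: [0.1, -0.3, -1.1]
opening: 0.0618
```

Run:
```python
from h import *
go(.4973,-.0675,.0968,84)
```

```text
t 7.75 pos [ 0.4999 -0.0682  0.1036] jaw yaw -95.94 tooly [ 4.8e-03  1.0e-04 -1.0e+00] op 0.0618 F [ 0.12 -0.26 -1.05] M [-0.073  0.232  0.052] q [-0.523  0.449  0.735  2.1   -0.445  0.744 -1.178]
dyaw -0.06 shift cm [ 0.27  0.68 -0.05] rotvec [ 0.001  0.001 -0.005]
dyaw 179.94 shift cm [ 0.27  0.68 -0.05] rotvec [-7.000e-03 -3.141e+00 -1.000e-03]
```

Request:
{"fn": "jog_arm", "kwargs": {"plan": [[0.5, 0.2, 0.25, -0.05, 0, 0.001, -0.004], [0.5, 0, 0.15, 0, 0, 0, 0], [0.5, 0, 0, 0, 0, 0, 0]]}}

```text
t: 8.05
tool_pos: [0.498, -0.0674, 0.0995]
eef_rot: [0.037, 0.706, -0.706, -0.037]
wrist_force: [0.4, 0.2, -1.6]
opening: 0.0617
```

Run:
```python
from h import *
go(.4973,-.0675,.0968,84)
```

```text
t 8.05 pos [ 0.498  -0.0674  0.0995] jaw yaw -95.99 tooly [ 9.e-04  7.e-04 -1.e+00] op 0.0617 F [ 0.39  0.17 -1.57] M [-0.012  0.162  0.002] q [-0.52   0.454  0.73   2.105 -0.451  0.739 -1.175]
dyaw -0.01 shift cm [0.07 0.27 0.02] rotvec [ 0.001  0.    -0.001]
dyaw 179.99 shift cm [0.07 0.27 0.02] rotvec [-1.000e-03 -3.141e+00 -1.000e-03]
```

Request:
{"fn": "jog_arm", "kwargs": {"plan": [[0.5, 0.05, 0.13, 0, 0, 0, -0.001], [0.5, 0, 0.1, 0, 0, 0, 0], [0.5, 0, 0.05, 0, 0, 0, 0], [0.5, 0, 0, 0, 0, 0, 0]]}}

```text
t: 8.45
tool_pos: [0.4975, -0.0673, 0.0969]
eef_rot: [0.037, 0.707, -0.706, -0.037]
wrist_force: [-0.9, 0.5, 0.8]
opening: 0.062
```

Run:
```python
from h import *
go(.4973,-.0675,.0968,84)
```

```text
t 8.45 pos [ 0.4975 -0.0673  0.0969] jaw yaw -95.99 tooly [-1.0e-04  1.2e-03 -1.0e+00] op 0.062 F [-0.92  0.45  0.77] M [0.    0.215 0.003] q [-0.516  0.458  0.726  2.107 -0.455  0.735 -1.17 ]
dyaw -0.01 shift cm [0.02 0.01 0.02] rotvec [0.001 0.    0.   ]
dyaw 179.99 shift cm [0.02 0.01 0.02] rotvec [ 0.000e+00 -3.141e+00 -2.000e-03]
```

Contact is felt at the expected height, so I'll release and lift.

Request:
{"fn": "jog_arm", "kwargs": {"plan": [[0.5, 0, 0.03, 0, 0, 0, 0], [0.74, 0, 0, 0, 0, 0, 0], [0.78, 0, 0, 0, 0, 0, 0], [0.85, 0, 0, 0, 0, 0, 0], [0.95, 0, 0, 0, 0, 0, 0], [0.95, 0, 0, 0, 0, 0, 0], [0.95, 0, -1, 0, 0, 0, 0], [0.95, 0, -2, 0, 0, 0, 0], [0.95, 0, -3, 0, 0, 0, 0], [0.95, 0, -3, 0, 0, 0, 0]]}}

```text
t: 9.45
tool_pos: [0.4953, -0.0678, 0.1877]
eef_rot: [-0.035, -0.706, 0.707, 0.04]
wrist_force: [0.9, 0.7, 0.6]
opening: 0.0829
```

Run:
```python
from m import *
st()
for n in ('scene','top'):
    im,d=ctrl.capture(n); cv2.imwrite(f'pics/{n}3.png',im); np.save(f'{n}3.npy',d)
    if n=='scene': cv2.imwrite('pics/s3c.png',cv2.resize(im[160:270,190:330],None,fx=5.5,fy=5.4,interpolation=cv2.INTER_CUBIC))
```

```text
t 9.45 pos [ 0.4953 -0.0678  0.1877] jaw yaw -96.08 tooly [-7.7e-03 -8.0e-04 -1.0e+00] op 0.0829 F [0.9  0.69 0.61] M [-0.015  0.104 -0.024] q [-0.635  0.318  0.845  2.032 -0.295  0.923 -1.309]
```

View pics/s3c.png

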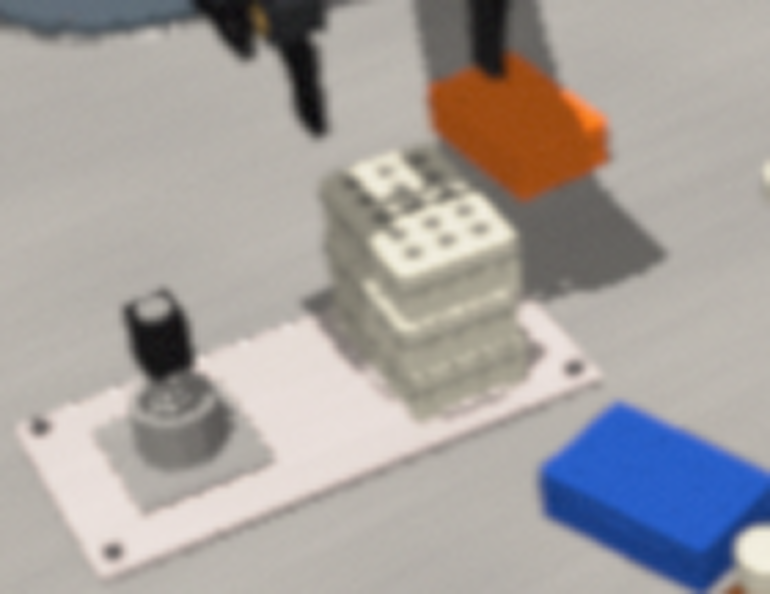

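Run:
```python
from h import *
im=cv2.imread('pics/scene3.png')
cv2.imwrite('pics/s3d.png',cv2.resize(im[182:240,245:290],None,fx=12,fy=10,interpolation=cv2.INTER_CUBIC))
def corners(c,z,a=-6):
    a=np.radians(a);X=np.array([np.cos(a),np.sin(a)]);Y=np.array([-X[1],X[0]])
    return [list(np.array(c)+i*.048*X+j*.031*Y)+[z] for i,j in((1,-1),(1,1),(-1,-1))]
f=np.array([12,10])
for c,z in (((.4957,-.0675),.104),((.4957,-.0675),.072),((.4957,-.0675),.04)): print(((proj('scene',corners(c,z))-[245,182]+.5)*f).round(0).tolist())
# per-mm
print('1mm x',((proj('scene',[[.545,-.1,.104]])-proj('scene',[[.544,-.1,.104]]))*f).round(1),'1mm y',((proj('scene',[[.545,-.1,.104]])-proj('scene',[[.545,-.101,.104]]))*f).round(1))
```

```text
[[210.0, 297.0], [465.0, 218.0], [27.0, 111.0]]
[[223.0, 392.0], [473.0, 313.0], [43.0, 204.0]]
[[236.0, 484.0], [481.0, 404.0], [58.0, 294.0]]
1mm x [[2.5 1.9]] 1mm y [[ 4.  -1.5]]
```

View pics/s3d.png

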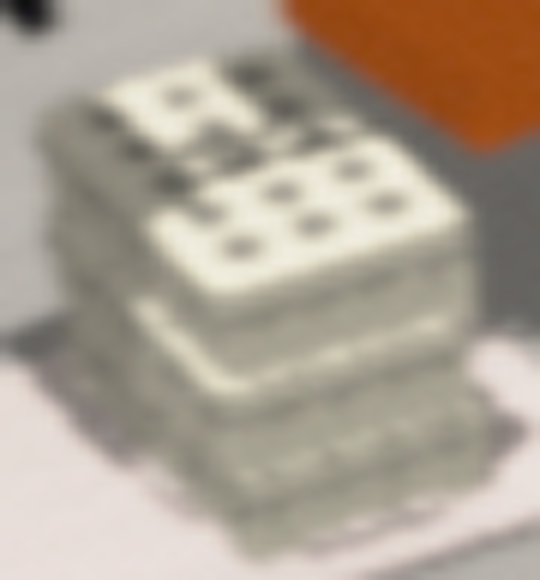

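Run:
```python
from h import *
im=cv2.imread('pics/scene3.png')
a=cv2.resize(im[205:255,200:245],None,fx=8.5,fy=8.5,interpolation=cv2.INTER_CUBIC)
t=cv2.imread('pics/top0.png')
b=cv2.resize(t[222:264,382:424],None,fx=10,fy=10,interpolation=cv2.INTER_CUBIC)
o=np.zeros((425,382+8+420,3),np.uint8);o=o[:, :800]; o[:a.shape[0],:a.shape[1]]=a;o[:b.shape[0],a.shape[1]+4:a.shape[1]+4+400]=b[:,:400]
cv2.imwrite('pics/b3.png',cv2.convertScaleAbs(o,alpha=1.5,beta=20)); print(a.shape,b.shape)
```

```text
(425, 382, 3) (420, 420, 3)
```

View pics/b3.png

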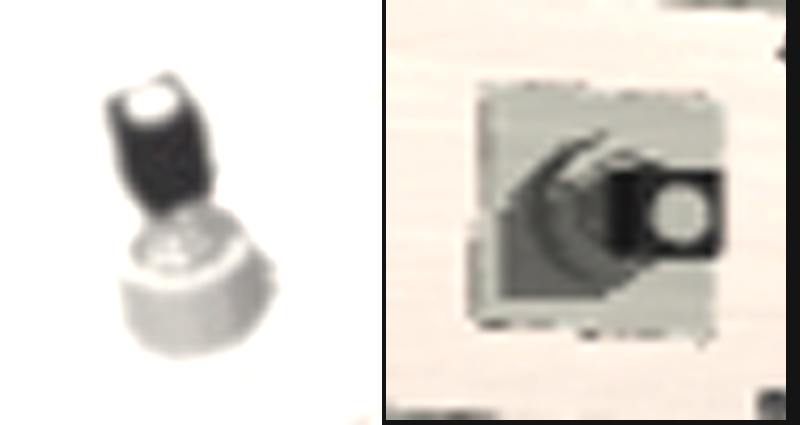

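Run:
```python
from h import *
for z in(.092,.098): print(z,plane('top',[[411.1,243.0]],z),plane('scene',[[217.4,216.6]],z))
o1,d1=rays('top',[[411.1,243.0]]);o2,d2=rays('scene',[[217.4,216.6]])
A=np.c_[d1[0],-d2[0]];t=np.linalg.lstsq(A,o2-o1,rcond=None)[0];print(o1+t[0]*d1[0],o2+t[1]*d2[0])
# head edge direction: from top crop right edge (720,172)-(720,255)
P=plane('top',[[382+(720-386)/10-.5,222+17.2-.5],[382+(720-386)/10-.5,222+25.5-.5]],.098);print(np.degrees(np.arctan2(*(P[0]-P[1])[[1,0]])))
go(.481,-.202,.16,-90)
```

```text
0.092 [[ 0.48135927 -0.20382831  0.092     ]] [[ 0.47390648 -0.19969202  0.092     ]]
0.098 [[ 0.48145539 -0.20221606  0.098     ]] [[ 0.48115182 -0.20230691  0.098     ]]
[ 0.48145711 -0.20218721  0.09810735] [ 0.4813451  -0.20237666  0.09816005]
-1.644728632064702
t 9.55 pos [ 0.4983 -0.0683  0.1904] jaw yaw -96.06 tooly [ 1.2e-03  3.0e-04 -1.0e+00] op 0.0827 F [0.61 0.63 0.3 ] M [ 0.031  0.135 -0.004] q [-0.635  0.315  0.847  2.028 -0.296  0.921 -1.308]
dyaw 6.06 shift cm [ 0.31  3.04 13.48] rotvec [ 0.    -0.106 -0.001]
dyaw -173.94 shift cm [ 0.31  3.04 13.48] rotvec [2.000e-03 3.036e+00 1.000e-03]
```

Request:
{"fn": "jog_arm", "kwargs": {"plan": [[0.6, 0.2, 0, 2, 0, -0.03, 0], [0.6, 0, 0, 3.5, 0, -0.05, 0], [0.6, 0, 0, 3.5, 0, 0, 0], [0.6, 0, 0, 3, 0, 0, 0], [0.6, 0, 0, 1, 0, 0, 0], [0.6, 0, 0, 0, 0, 0, 0]]}}

```text
t: 10.15
tool_pos: [0.4903, -0.1995, 0.1914]
eef_rot: [0.007, 0.708, -0.706, -0.005]
wrist_force: [1.1, 0.2, 0.1]
opening: 0.0533
```

Run:
```python
from h import *
go(.4814,-.2023,.13,-91.4)
```

```text
t 10.15 pos [ 0.4903 -0.1995  0.1914] jaw yaw -90.97 tooly [ 0.0033  0.0027 -1.    ] op 0.0533 F [1.14 0.16 0.08] M [-0.075  0.15   0.038] q [-0.345  0.362  0.829  1.971 -0.333  0.945 -0.938]
dyaw -0.43 shift cm [0.9  6.13 0.32] rotvec [ 0.003  0.008 -0.003]
dyaw 179.57 shift cm [0.9  6.13 0.32] rotvec [-0.005 -3.134 -0.004]
```

Before descending, with the arm further away, I'll check the stack again from the top view.

Request:
{"fn": "jog_arm", "kwargs": {"plan": [[0.6, 0.8, 2.5, 0.3, 0.003, 0.008, -0.003], [0.6, 0, 2.5, 0, 0, 0, 0], [0.6, 0, 1, 0, 0, 0, 0], [0.6, 0, 0, 0, 0, 0, 0]]}}

```text
t: 10.55
tool_pos: [0.4836, -0.1968, 0.1295]
eef_rot: [0.007, 0.708, -0.706, -0.007]
wrist_force: [-0.4, 0.3, 0.0]
opening: 0.0523
```

Run:
```python
from m import *
go(.4814,-.2023,.084,-91.4)
im,d=ctrl.capture('top'); im2,d2=ctrl.capture('scene')
cv2.imwrite('pics/top4.png',im[190:290,310:450].repeat(4,0).repeat(4,1)); cv2.imwrite('pics/s4.png',im2[150:290,170:330].repeat(4,0).repeat(4,1))
Z=cloud('top',d)[...,2]
print(rect(win((Z>.09)&(Z<.115),335,378,210,275),'top',.104)[:3])
```

```text
t 10.55 pos [ 0.4836 -0.1968  0.1295] jaw yaw -91.12 tooly [ 7.0e-04  3.3e-03 -1.0e+00] op 0.0523 F [-0.36  0.25  0.05] M [-0.092  0.208 -0.004] q [-0.288  0.44   0.768  2.039 -0.421  0.822 -0.864]
dyaw -0.28 shift cm [0.21 4.55 0.57] rotvec [ 0.003  0.005 -0.001]
dyaw 179.72 shift cm [0.21 4.55 0.57] rotvec [-1.000e-03 -3.137e+00 -5.000e-03]
(array([495.5, -63.2]), array([63.4, 96.1]), np.float32(-5.93))
```

View pics/top4.png

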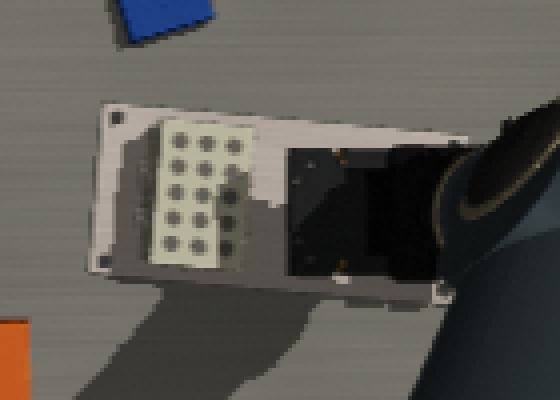

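View pics/s4.png

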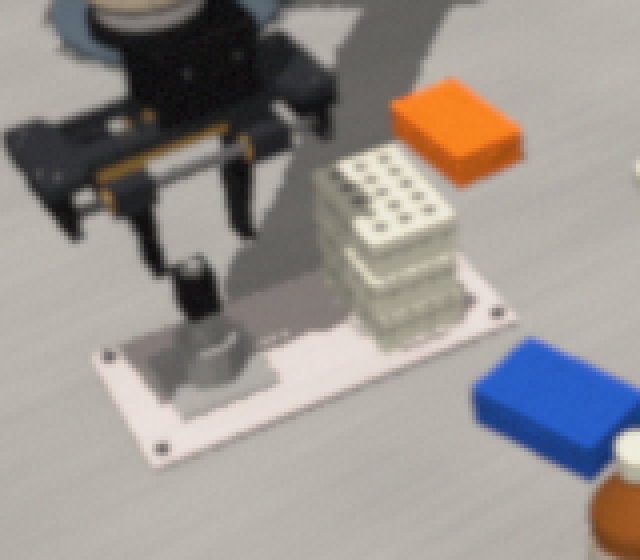

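Request:
{"fn": "jog_arm", "kwargs": {"plan": [[0.6, 0.15, 0, 0.55, 0.003, 0.005, -0.001], [0.6, 0, 1.5, 0, 0, 0, 0], [0.6, 0, 1.5, 0, 0, 0, 0], [0.6, 0, 0, 0, 0, 0, 0]]}}

```text
t: 11.05
tool_pos: [0.4856, -0.2035, 0.1018]
eef_rot: [-0.011, -0.706, 0.708, 0.005]
wrist_force: [-0.4, -0.6, -0.8]
opening: 0.0523
```

Run:
```python
from m import *
go(.4814,-.2023,.086,-91.4)
```

```text
t 11.05 pos [ 0.4856 -0.2035  0.1018] jaw yaw -91.34 tooly [ 0.0089 -0.0018 -1.    ] op 0.0523 F [-0.44 -0.59 -0.81] M [-0.037  0.177  0.049] q [-0.245  0.484  0.731  2.055 -0.47   0.761 -0.818]
dyaw -0.06 shift cm [ 0.44  1.58 -0.11] rotvec [-0.002  0.001 -0.009]
dyaw 179.94 shift cm [ 0.44  1.58 -0.11] rotvec [-1.40e-02 -3.14e+00  2.00e-03]
```

Request:
{"fn": "jog_arm", "kwargs": {"plan": [[0.6, 0.3, 0.8, -0.1, -0.002, 0, -0.008], [0.6, 0.1, 0.7, 0, 0, 0, 0], [0.6, 0, 0, 0, 0, 0, 0], [0.6, 0, 0, 0, 0, 0, 0]]}}

```text
t: 11.45
tool_pos: [0.4816, -0.2027, 0.0858]
eef_rot: [0.009, 0.707, -0.707, -0.008]
wrist_force: [0.3, -0.4, -0.5]
opening: 0.0525
```

Run:
```python
from m import *
go(.4814,-.2023,.086,-91.4)
```

```text
t 11.45 pos [ 0.4816 -0.2027  0.0858] jaw yaw -91.37 tooly [ 8.e-04  4.e-04 -1.e+00] op 0.0525 F [ 0.3  -0.39 -0.48] M [-0.015  0.17   0.057] q [-0.227  0.507  0.712  2.068 -0.492  0.737 -0.798]
dyaw -0.03 shift cm [ 0.02 -0.02 -0.04] rotvec [ 0.     0.001 -0.001]
dyaw 179.97 shift cm [ 0.02 -0.02 -0.04] rotvec [-1.000e-03 -3.141e+00 -1.000e-03]
```

Request:
{"fn": "jog_arm", "kwargs": {"plan": [[0.1, 0, 0, 0, 0, 0, 0], [0.1, 0, 0, 0, 0, 0, 0], [0.1, 0, 0, 0, 0, 0, 0], [0.1, 0, 0, 0, 0, 0, 0], [0.1, 0, 0, 0, 0, 0, 0], [0.1, 0, 0, 0, 0, 0, 0]], "newtons": 5}}

```text
t: 12.05
tool_pos: [0.4825, -0.2037, 0.0868]
eef_rot: [-0.01, -0.707, 0.708, 0.007]
wrist_force: [-0.0, -1.0, -2.8]
opening: 0.0238
```

Run:
```python
from m import *
go(.4814,-.2023,.086,-91.4)
for i in range(2):
  im,d=ctrl.capture('scene'); print(np.round(ctrl.sense()['wrist_force'],2))
cv2.imwrite('pics/s5.png',cv2.resize(im[190:260,190:250],None,fx=9,fy=8,interpolation=cv2.INTER_CUBIC))
```

```text
t 12.05 pos [ 0.4825 -0.2037  0.0868] jaw yaw -91.39 tooly [ 0.0036 -0.0013 -1.    ] op 0.0238 F [-0.   -0.97 -2.75] M [0.026 0.155 0.001] q [-0.228  0.505  0.713  2.067 -0.492  0.736 -0.798]
dyaw -0.01 shift cm [ 0.11  0.08 -0.13] rotvec [-0.001  0.    -0.004]
dyaw 179.99 shift cm [ 0.11  0.08 -0.13] rotvec [-6.000e-03 -3.141e+00  2.000e-03]
[ 0.32 -0.24 -1.41]
[ 0.43 -0.95 -1.3 ]
```

View pics/s5.png

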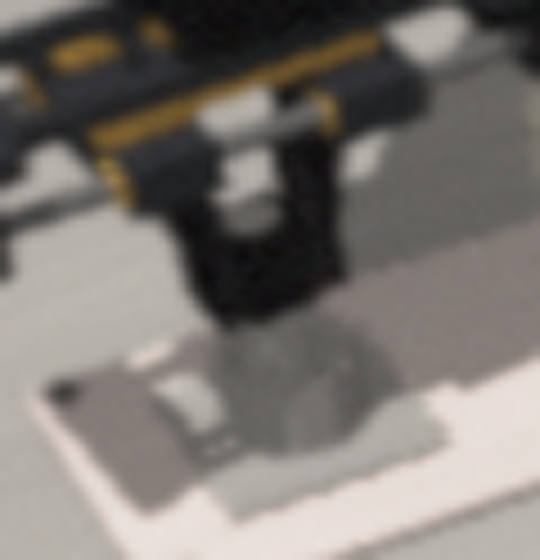

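Request:
{"fn": "jog_arm", "kwargs": {"plan": [[0.1, 0.05, 0, -0.05, 0, -0.06, -0.002], [0.1, 0, 0, 0, 0, -0.08, 0], [0.1, 0, 0, 0, 0, -0.08, 0], [0.1, 0, 0, 0, 0, -0.08, 0], [0.1, 0, 0, 0, 0, 0, 0]]}}

```text
t: 12.65
tool_pos: [0.4825, -0.2034, 0.0872]
eef_rot: [0.1, -0.699, 0.701, -0.102]
wrist_force: [0.6, -1.1, -0.3]
opening: 0.0242
```

Run:
```python
from m import *
go(.4814,-.2025,.086,-70)
```

```text
t 12.65 pos [ 0.4825 -0.2034  0.0872] jaw yaw -73.6 tooly [ 0.0024 -0.0018 -1.    ] op 0.0242 F [ 0.56 -1.06 -0.26] M [-0.122  0.137  0.016] q [-0.169  0.482  0.629  2.064 -0.426  0.72  -0.553]
dyaw 3.6 shift cm [ 0.08  0.12 -0.11] rotvec [-0.002 -0.063 -0.002]
dyaw -176.4 shift cm [ 0.08  0.12 -0.11] rotvec [ 3.000e-03  3.079e+00 -4.000e-03]
```

Request:
{"fn": "jog_arm", "kwargs": {"plan": [[0.1, 0.05, 0, -0.06, 0, -0.08, 0], [0.1, 0, 0, 0, 0, -0.08, 0], [0.1, 0, 0, 0, 0, -0.08, 0], [0.1, 0, 0, 0, 0, -0.08, 0], [0.1, 0, 0, 0, 0, -0.08, 0], [0.1, 0, 0, 0, 0, 0, 0]]}}

```text
t: 13.25
tool_pos: [0.4823, -0.2031, 0.0875]
eef_rot: [0.238, -0.665, 0.666, -0.24]
wrist_force: [1.1, -0.4, 0.4]
opening: 0.0242
```

Run:
```python
from m import *
go(.4814,-.2025,.086,-45)
```

```text
t 13.25 pos [ 0.4823 -0.2031  0.0875] jaw yaw -50.51 tooly [ 0.003  -0.0016 -1.    ] op 0.0242 F [ 1.05 -0.39  0.38] M [-0.011  0.15   0.059] q [-0.089  0.458  0.52   2.06  -0.346  0.704 -0.229]
dyaw 5.51 shift cm [ 0.03  0.15 -0.11] rotvec [-0.003 -0.096 -0.001]
dyaw -174.49 shift cm [ 0.03  0.15 -0.11] rotvec [ 2.000e-03  3.045e+00 -5.000e-03]
```

Request:
{"fn": "jog_arm", "kwargs": {"plan": [[0.1, 0.03, 0, -0.06, 0, -0.08, 0], [0.1, 0, 0, 0, 0, -0.08, 0], [0.1, 0, 0, 0, 0, -0.07, 0], [0.1, 0, 0, 0, 0, 0, 0]], "newtons": 12}}

```text
t: 13.65
tool_pos: [0.4822, -0.203, 0.0876]
eef_rot: [0.311, -0.633, 0.635, -0.313]
wrist_force: [0.8, -1.1, -0.1]
opening: 0.0236
```

Run:
```python
from m import *
go(.4814,-.2025,.086,-45)
```

```text
t 13.65 pos [ 0.4822 -0.203   0.0876] jaw yaw -37.59 tooly [ 0.0034 -0.0017 -1.    ] op 0.0236 F [ 0.85 -1.08 -0.06] M [-0.035  0.116  0.051] q [-0.044  0.447  0.46   2.059 -0.303  0.696 -0.045]
dyaw -7.41 shift cm [ 0.01  0.16 -0.09] rotvec [-0.004  0.129 -0.001]
dyaw 172.59 shift cm [ 0.01  0.16 -0.09] rotvec [-1.000e-03 -3.012e+00  6.000e-03]
```

Bolt is at about 1.02 rad, no drop felt yet. I'll continue in small chunks.

Request:
{"fn": "jog_arm", "kwargs": {"plan": [[0.1, 0.02, 0.02, -0.05, 0, -0.08, 0], [0.1, 0, 0, 0, 0, -0.08, 0], [0.1, 0, 0, 0, 0, 0, 0]]}}

```text
t: 13.95
tool_pos: [0.4821, -0.2029, 0.0876]
eef_rot: [0.359, -0.607, 0.61, -0.361]
wrist_force: [0.6, -0.4, 0.4]
opening: 0.0236
```

Request:
{"fn": "jog_arm", "kwargs": {"plan": [[0.1, 0.02, 0, -0.05, 0, -0.08, 0], [0.1, 0, 0, 0, 0, -0.08, 0], [0.1, 0, 0, 0, 0, 0, 0]]}}

```text
t: 14.25
tool_pos: [0.4819, -0.2028, 0.0869]
eef_rot: [0.405, -0.578, 0.581, -0.406]
wrist_force: [0.4, -0.0, -1.4]
opening: 0.0238
```

Run:
```python
from m import *
go(.4814,-.2025,.086,-45)
```

```text
t 14.25 pos [ 0.4819 -0.2028  0.0869] jaw yaw -19.97 tooly [ 0.0039 -0.0025 -1.    ] op 0.0238 F [ 0.44 -0.01 -1.39] M [-0.093 -0.04   0.131] q [ 0.018  0.436  0.378  2.057 -0.247  0.686  0.207]
dyaw -25.03 shift cm [-0.01  0.09 -0.06] rotvec [-0.005  0.437 -0.   ]
dyaw 154.97 shift cm [-0.01  0.09 -0.06] rotvec [-0.    -2.705  0.006]
```

Request:
{"fn": "jog_arm", "kwargs": {"plan": [[0.1, 0, 0, 0, 0, 0, 0], [0.1, 0, 0, 0, 0, 0, 0]]}}

```text
t: 14.45
tool_pos: [0.4819, -0.2028, 0.0866]
eef_rot: [0.404, -0.579, 0.582, -0.404]
wrist_force: [1.0, -1.3, -2.2]
opening: 0.0238
```

Run:
```python
from m import *
st()
im,d=ctrl.capture('scene'); st()
cv2.imwrite('pics/s6.png',cv2.resize(im[190:260,190:250],None,fx=9,fy=8,interpolation=cv2.INTER_CUBIC))
```

```text
t 14.45 pos [ 0.4819 -0.2028  0.0866] jaw yaw -20.31 tooly [ 0.0035 -0.0028 -1.    ] op 0.0238 F [ 0.96 -1.28 -2.15] M [-0.123 -0.056  0.125] q [ 0.016  0.437  0.38   2.057 -0.249  0.686  0.202]
t 14.5 pos [ 0.4819 -0.2028  0.0866] jaw yaw -20.29 tooly [ 0.0035 -0.0027 -1.    ] op 0.024 F [ 1.45 -1.22 -2.78] M [-0.151 -0.037  0.031] q [ 0.016  0.437  0.38   2.057 -0.249  0.686  0.203]
```

View pics/s6.png

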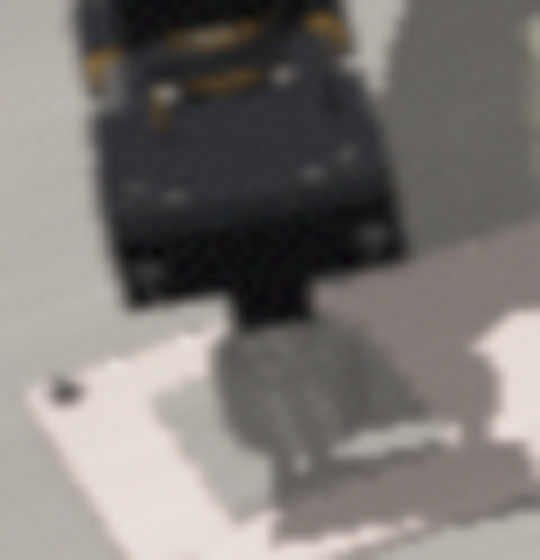

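Request:
{"fn": "jog_arm", "kwargs": {"plan": [[0.35, 0, 0, 0, 0, 0, 0], [0.4, 0, 0, 0, 0, 0, 0], [0.4, 0, 0, 0, 0, 0, 0], [0.4, 0, 0, 0, 0, 0, 0]]}}

```text
t: 14.9
tool_pos: [0.4817, -0.2024, 0.0869]
eef_rot: [0.403, -0.58, 0.582, -0.404]
wrist_force: [0.3, 1.2, -0.3]
opening: 0.0343
```

Run:
```python
from m import *
st()
im,d=ctrl.capture('scene'); st()
cv2.imwrite('pics/s7.png',cv2.resize(im[190:260,190:250],None,fx=9,fy=8,interpolation=cv2.INTER_CUBIC))
```

```text
t 14.9 pos [ 0.4817 -0.2024  0.0869] jaw yaw -20.47 tooly [ 0.0031 -0.0021 -1.    ] op 0.0343 F [ 0.26  1.16 -0.29] M [-0.059  0.141  0.03 ] q [ 0.015  0.437  0.381  2.057 -0.249  0.687  0.2  ]
t 14.95 pos [ 0.4817 -0.2025  0.0869] jaw yaw -20.47 tooly [ 0.0032 -0.0022 -1.    ] op 0.0347 F [ 0.09 -0.76  0.45] M [-0.088  0.077  0.015] q [ 0.015  0.437  0.381  2.057 -0.249  0.687  0.2  ]
```

View pics/s7.png

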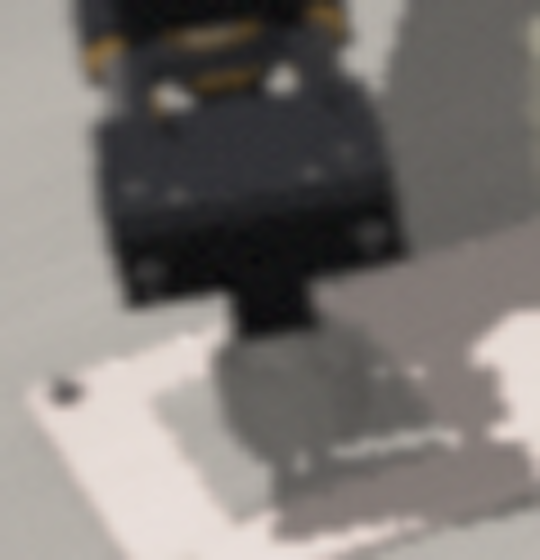

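The force dropped from 0 to about -2.5 N and then cleared on opening, and the head's lower edge moved down (crop row 318 to 330). I'll raise the jaws briefly to verify the head height and angle.

Request:
{"fn": "jog_arm", "kwargs": {"plan": [[0.6, 0, 0, 0, 0, 0, 0], [0.6, 0, -2, 0, 0, 0, 0], [0.6, 0, -3, 0, 0, 0, 0], [0.6, 0, -3, 0, 0, 0, 0], [0.6, 0, 0, 0, 0, 0, 0]]}}

```text
t: 15.45
tool_pos: [0.4806, -0.2022, 0.1686]
eef_rot: [0.403, -0.581, 0.581, -0.403]
wrist_force: [1.1, -0.0, -0.0]
opening: 0.0516
```

Run:
```python
from m import *
st()
im,d=ctrl.capture('scene'); st()
cv2.imwrite('pics/s8.png',cv2.convertScaleAbs(cv2.resize(im[205:255,200:245],None,fx=10,fy=10,interpolation=cv2.INTER_CUBIC),alpha=1.5,beta=20))
print(proj('scene',[[.4814,-.2023,.098],[.4814,-.2023,.092],[.4814,-.2023,.088]]))
```

```text
t 15.45 pos [ 0.4806 -0.2022  0.1686] jaw yaw -20.53 tooly [-1.0e-04 -1.4e-03 -1.0e+00] op 0.0516 F [ 1.05 -0.04 -0.04] M [-0.154  0.004 -0.003] q [-0.038  0.315  0.434  1.995 -0.17   0.866  0.13 ]
t 15.5 pos [ 0.4794 -0.2015  0.1668] jaw yaw -20.52 tooly [-3.4e-03 -3.0e-04 -1.0e+00] op 0.0519 F [ 0.14 -0.05 -0.37] M [-0.111  0.106  0.004] q [-0.037  0.317  0.434  1.997 -0.171  0.865  0.131]
[[217.44620497 216.64708358]
 [217.81303041 218.44480906]
 [218.05639898 219.63634159]]
```

View pics/s8.png

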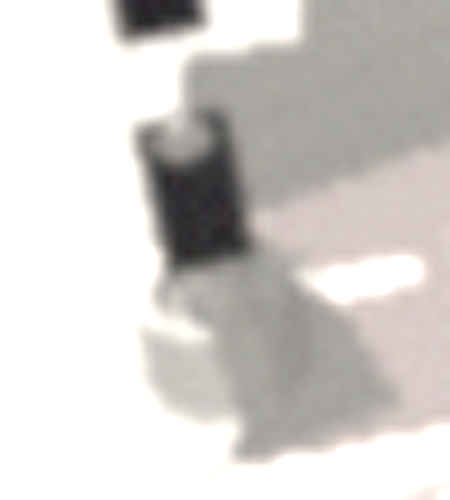

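Disc at (217.8, 218.5) px, which matches a head top of 0.092 m, so lift is 0: the drop is confirmed. Next I'll turn the open jaws 90° CCW in the air to get stroke for the forward turn.

Request:
{"fn": "jog_arm", "kwargs": {"plan": [[0.55, 0, 0, 0, 0, -0.15, 0], [0.55, 0, 0, 0, 0, -0.15, 0], [0.55, 0, 0, 0, 0, -0.15, 0], [0.55, 0, 0, 0, 0, -0.15, 0], [0.55, 0, 0, 0, 0, -0.15, 0], [0.55, 0, 0, 0, 0, -0.15, 0], [0.55, 0, 0, 0, 0, -0.15, 0], [0.55, 0, 0, 0, 0, -0.15, 0], [0.55, 0, 0, 0, 0, -0.15, 0], [0.55, 0, 0, 0, 0, 0, 0]]}}

```text
t: 16.5
tool_pos: [0.4714, -0.1974, 0.1543]
eef_rot: [-0.678, 0.209, -0.191, 0.678]
wrist_force: [0.7, -0.3, -0.0]
opening: 0.0479
```

Run:
```python
from m import *
go(.4814,-.2023,.12,69.5)
```

```text
t 16.5 pos [ 0.4714 -0.1974  0.1543] jaw yaw 57.18 tooly [-0.0245  0.0077 -0.9997] op 0.0479 F [ 0.67 -0.33 -0.02] M [-0.024 -0.001 -0.017] q [ 0.193  0.315  0.147  2.001 -0.059  0.855  1.371]
dyaw 12.32 shift cm [1.19 3.4  0.15] rotvec [ 0.004 -0.215 -0.025]
dyaw -167.68 shift cm [1.19 3.4  0.15] rotvec [0.037 2.926 0.006]
```

Request:
{"fn": "jog_arm", "kwargs": {"plan": [[0.55, 1.0, 1, 0.1, 0.002, -0.11, -0.013], [0.55, 0.1, 1, 0, 0.002, -0.105, -0.012], [0.55, 0, 1, 0, 0, 0, 0], [0.55, 0, 0, 0, 0, 0, 0]]}}

```text
t: 16.9
tool_pos: [0.4791, -0.2017, 0.1197]
eef_rot: [-0.695, 0.13, -0.126, 0.696]
wrist_force: [0.2, 0.1, -0.7]
opening: 0.0479
```

Run:
```python
from m import *
go(.4814,-.2023,.08,69.5)
```

```text
t 16.9 pos [ 0.4791 -0.2017  0.1197] jaw yaw 69.1 tooly [-0.0049  0.0023 -1.    ] op 0.0479 F [ 0.22  0.07 -0.66] M [ 0.03   0.004 -0.008] q [ 0.238  0.367  0.099  2.022 -0.052  0.76   1.574]
dyaw 0.4 shift cm [0.26 3.97 0.02] rotvec [-0.    -0.007 -0.005]
dyaw -179.6 shift cm [0.26 3.97 0.02] rotvec [ 8.000e-03  3.135e+00 -1.000e-03]
```

Request:
{"fn": "jog_arm", "kwargs": {"plan": [[0.55, 0.2, 1, 0, 0, -0.007, -0.005], [0.55, 0, 1.2, 0, 0, 0, 0], [0.55, 0, 1.2, 0, 0, 0, 0], [0.55, 0, 0.4, 0, 0, 0, 0], [0.55, 0, 0, 0, 0, 0, 0], [0.55, 0, 0, 0, 0, 0, 0]]}}

```text
t: 17.5
tool_pos: [0.4808, -0.202, 0.0776]
eef_rot: [-0.695, 0.128, -0.127, 0.696]
wrist_force: [0.4, -1.1, 0.3]
opening: 0.0477
```

Run:
```python
from m import *
go(.4814,-.2023,.08,69.5)
```

```text
t 17.5 pos [ 0.4808 -0.202   0.0776] jaw yaw 69.18 tooly [-1.9e-03  7.0e-04 -1.0e+00] op 0.0477 F [ 0.43 -1.05  0.26] M [ 0.015 -0.01  -0.032] q [ 0.244  0.433  0.091  2.048 -0.062  0.665  1.583]
dyaw 0.32 shift cm [ 0.07 -0.24 -0.01] rotvec [-0.    -0.006 -0.002]
dyaw -179.68 shift cm [ 0.07 -0.24 -0.01] rotvec [ 3.000e-03  3.136e+00 -0.000e+00]
```

Request:
{"fn": "jog_arm", "kwargs": {"plan": [[0.1, 0, -0.1, 0, 0, 0, 0], [0.1, 0, 0, 0, 0, 0, 0], [0.1, 0, 0, 0, 0, 0, 0], [0.1, 0, 0, 0, 0, 0, 0], [0.1, 0, 0, 0, 0, 0, 0]], "newtons": 6}}

```text
t: 18.0
tool_pos: [0.4809, -0.2033, 0.08]
eef_rot: [0.696, -0.128, 0.128, -0.695]
wrist_force: [0.9, 1.2, -0.9]
opening: 0.0234
```

Request:
{"fn": "jog_arm", "kwargs": {"plan": [[0.1, 0, 0.01, 0, 0, 0.06, 0], [0.1, 0, 0.01, 0, 0, 0.09, 0], [0.1, 0, 0.01, 0, 0, 0.09, 0], [0.1, 0, 0.01, 0, 0, 0.09, 0], [0.1, 0, 0.01, 0, 0, 0.06, 0]]}}

```text
t: 18.5
tool_pos: [0.4811, -0.203, 0.0794]
eef_rot: [0.656, -0.265, 0.266, -0.655]
wrist_force: [-0.1, -0.3, -1.2]
opening: 0.0238
```

Run:
```python
from m import *
go(.4814,-.2023,.079,45)
```

```text
t 18.5 pos [ 0.4811 -0.203   0.0794] jaw yaw 45.92 tooly [ 5.e-04 -5.e-04 -1.e+00] op 0.0238 F [-0.12 -0.26 -1.22] M [-0.118  0.093  0.006] q [ 0.162  0.434  0.197  2.052 -0.133  0.667  1.247]
dyaw -0.92 shift cm [-0.02  0.04  0.07] rotvec [-0.     0.016  0.001]
dyaw 179.08 shift cm [-0.02  0.04  0.07] rotvec [ 1.000e-03 -3.126e+00  0.000e+00]
```

Request:
{"fn": "jog_arm", "kwargs": {"plan": [[0.1, 0, 0.02, 0.04, 0, 0.1, 0], [0.1, 0, 0.013, 0, 0, 0.1, 0], [0.1, 0, 0.013, 0, 0, 0.1, 0], [0.1, 0, 0.013, 0, 0, 0.1, 0], [0.1, 0, 0.013, 0, 0, 0.1, 0], [0.1, 0, 0.013, 0, 0, 0.1, 0], [0.1, 0, 0.013, 0, 0, 0.1, 0], [0.1, 0, 0, 0, 0, 0, 0]]}}

```text
t: 19.3
tool_pos: [0.4817, -0.2027, 0.0785]
eef_rot: [0.518, -0.481, 0.482, -0.518]
wrist_force: [-0.7, -1.3, -1.0]
opening: 0.0241
```

Run:
```python
from m import *
s,r=st(); print(.080-.008*(69.2-np.degrees(np.arctan2(r[1,2],r[0,2])))/360)
go(.4814,-.2023,.078,0)
```

```text
t 19.3 pos [ 0.4817 -0.2027  0.0785] jaw yaw 4.2 tooly [ 0.0014 -0.0014 -1.    ] op 0.0241 F [-0.68 -1.32 -1.03] M [-0.289  0.202  0.003] q [ 0.011  0.453  0.388  2.061 -0.267  0.673  0.648]
0.078555557855426
t 19.3 pos [ 0.4817 -0.2027  0.0785] jaw yaw 4.2 tooly [ 0.0014 -0.0014 -1.    ] op 0.0241 F [-0.68 -1.32 -1.03] M [-0.289  0.202  0.003] q [ 0.011  0.453  0.388  2.061 -0.267  0.673  0.648]
dyaw -4.2 shift cm [-0.04  0.05 -0.02] rotvec [-0.001  0.073  0.001]
dyaw 175.8 shift cm [-0.04  0.05 -0.02] rotvec [ 2.000e-03 -3.068e+00  2.000e-03]
```

Tracking the thread well. Continuing.

Request:
{"fn": "jog_arm", "kwargs": {"plan": [[0.1, -0.03, 0.013, 0, 0, 0.1, 0], [0.1, 0, 0.013, 0, 0, 0.1, 0], [0.1, 0, 0.013, 0, 0, 0.1, 0], [0.1, 0, 0.013, 0, 0, 0.1, 0], [0.1, 0, 0.013, 0, 0, 0.1, 0], [0.1, 0, 0.013, 0, 0, 0.1, 0], [0.1, 0, 0.013, 0, 0, 0.1, 0], [0.1, 0, 0.013, 0, 0, 0.1, 0], [0.1, 0, 0.013, 0, 0, 0.1, 0], [0.1, 0, 0, 0, 0, 0, 0]]}}

```text
t: 20.3
tool_pos: [0.4824, -0.2029, 0.0773]
eef_rot: [0.253, -0.659, 0.661, -0.254]
wrist_force: [-0.1, -0.4, -0.6]
opening: 0.0242
```

Run:
```python
from m import *
s,r=st(); print(.080-.008*(69.2-np.degrees(np.arctan2(r[1,2],r[0,2])))/360)
go(.4814,-.2023,.078,-110.5)
```

```text
t 20.3 pos [ 0.4824 -0.2029  0.0773] jaw yaw -47.98 tooly [ 0.0032 -0.0026 -1.    ] op 0.0242 F [-0.07 -0.37 -0.64] M [-0.227  0.276 -0.074] q [-0.17   0.501  0.631  2.071 -0.452  0.702 -0.083]
0.07739595291378733
t 20.3 pos [ 0.4824 -0.2029  0.0773] jaw yaw -47.98 tooly [ 0.0032 -0.0026 -1.    ] op 0.0242 F [-0.07 -0.37 -0.64] M [-0.227  0.276 -0.074] q [-0.17   0.501  0.631  2.071 -0.452  0.702 -0.083]
dyaw -62.52 shift cm [ 0.03 -0.07 -0.11] rotvec [-0.003  1.091 -0.003]
dyaw 117.48 shift cm [ 0.03 -0.07 -0.11] rotvec [-0.003 -2.05   0.004]
```

Request:
{"fn": "jog_arm", "kwargs": {"plan": [[0.1, 0.02, 0.013, -0.05, 0, 0.1, -0.003], [0.1, 0, 0.013, 0, 0, 0.1, 0], [0.1, 0, 0.013, 0, 0, 0.1, 0], [0.1, 0, 0.013, 0, 0, 0.1, 0], [0.1, 0, 0.013, 0, 0, 0.1, 0], [0.1, 0, 0.013, 0, 0, 0.1, 0], [0.1, 0, 0.013, 0, 0, 0.1, 0], [0.1, 0, 0.013, 0, 0, 0.1, 0], [0.1, 0, 0.013, 0, 0, 0.1, 0], [0.1, 0, 0.013, 0, 0, 0.1, 0]]}}

```text
t: 21.3
tool_pos: [0.4826, -0.2038, 0.076]
eef_rot: [-0.095, -0.699, 0.702, 0.092]
wrist_force: [-0.8, -0.9, 0.1]
opening: 0.0239
```

Request:
{"fn": "jog_arm", "kwargs": {"plan": [[0.1, 0, 0.01, 0, 0, 0.08, 0], [0.1, 0, 0, 0, 0, 0, 0], [0.1, 0, 0, 0, 0, 0, 0]]}}

```text
t: 21.6
tool_pos: [0.4826, -0.2038, 0.0759]
eef_rot: [-0.12, -0.696, 0.698, 0.118]
wrist_force: [-1.0, 0.7, 0.4]
opening: 0.0236
```

Run:
```python
from m import *
s,r=st(); print(.080-.008*(69.2-np.degrees(np.arctan2(r[1,2],r[0,2])))/360)
go(.4814,-.2023,.076,69.5)
```

```text
t 21.6 pos [ 0.4826 -0.2038  0.0759] jaw yaw -109.4 tooly [ 0.0028 -0.0042 -1.    ] op 0.0236 F [-0.98  0.65  0.42] M [-0.077  0.336 -0.037] q [-0.359  0.606  0.916  2.08  -0.689  0.785 -0.924]
0.0760310522183927
t 21.6 pos [ 0.4826 -0.2038  0.0759] jaw yaw -109.4 tooly [ 0.0028 -0.0042 -1.    ] op 0.0236 F [-0.98  0.65  0.42] M [-0.077  0.336 -0.037] q [-0.359  0.606  0.916  2.08  -0.689  0.785 -0.924]
dyaw -1.1 shift cm [ 0.16 -0.01 -0.11] rotvec [-0.003  0.019 -0.004]
dyaw 178.9 shift cm [ 0.16 -0.01 -0.11] rotvec [-0.006 -3.122  0.005]
```

Request:
{"fn": "jog_arm", "kwargs": {"plan": [[0.4, 0, 0, 0, 0, 0, 0], [0.55, 0, 0, 0, 0, 0, 0], [0.55, 0, 0, 0, 0, 0, 0], [0.55, 0, -1.5, 0, 0, 0, 0], [0.55, 0, -2.5, 0, 0, 0, 0], [0.55, 0, -2.5, 0, 0, 0, 0], [0.55, 0, -1, 0, 0, -0.1, 0], [0.55, 0, 0, 0, 0, -0.15, 0], [0.55, 0, 0, 0, 0, -0.15, 0], [0.55, 0, 0, 0, 0, -0.15, 0]]}}

```text
t: 22.6
tool_pos: [0.4834, -0.2041, 0.1596]
eef_rot: [0.077, -0.701, 0.704, -0.081]
wrist_force: [1.2, -0.0, 0.1]
opening: 0.0477
```

Run:
```python
from m import *
go(.4814,-.2023,.15,69.5)
im,d=ctrl.capture('scene')
cv2.imwrite('pics/s9.png',cv2.convertScaleAbs(cv2.resize(im[205:255,200:245],None,fx=10,fy=10,interpolation=cv2.INTER_CUBIC),alpha=1.5,beta=20))
print(proj('scene',[[.4814,-.2023,.088]]))
```

```text
t 22.6 pos [ 0.4834 -0.2041  0.1596] jaw yaw -77.17 tooly [ 0.0065 -0.0044 -1.    ] op 0.0477 F [ 1.2  -0.01  0.06] M [-0.045  0.132 -0.019] q [-0.38   0.428  0.905  2.017 -0.433  0.889 -0.588]
dyaw -33.33 shift cm [ 0.17  0.96 -0.22] rotvec [-0.004  0.582 -0.007]
dyaw 146.67 shift cm [ 0.17  0.96 -0.22] rotvec [-0.009 -2.56   0.005]
[[218.05639898 219.63634159]]
```

View pics/s9.png

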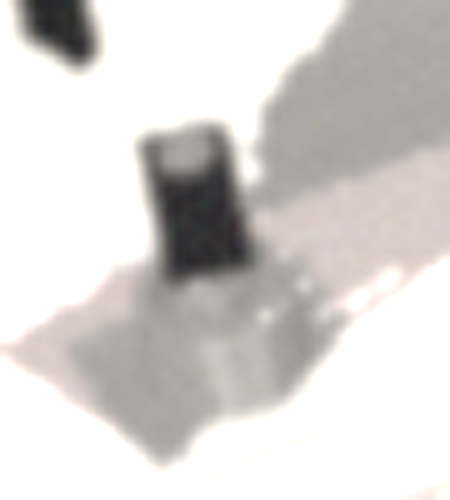

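Disc at (218.2, 219.8), so lift is about -4 mm after half a turn, as expected. Turning back for the second half.

Request:
{"fn": "jog_arm", "kwargs": {"plan": [[0.55, 0, 0, 0, 0, -0.15, 0], [0.55, 0, 0, 0, 0, -0.15, 0], [0.55, 0, 0, 0, 0, -0.15, 0], [0.55, 0, 0, 0, 0, -0.15, 0], [0.55, 0, 0, 0, 0, -0.15, 0], [0.55, 0, 0, 0, 0, -0.15, 0], [0.55, 0, 0, 0, 0, -0.15, 0], [0.55, 0, 0, 0, 0, -0.15, 0], [0.55, 0, 0, 0, 0, -0.15, 0], [0.55, 0, 0, 0, 0, -0.15, 0]]}}

```text
t: 23.65
tool_pos: [0.4831, -0.2074, 0.1675]
eef_rot: [-0.535, 0.456, -0.466, 0.537]
wrist_force: [-1.2, -0.6, -0.0]
opening: 0.0478
```

Request:
{"fn": "jog_arm", "kwargs": {"plan": [[0.55, 0, 0, 0, 0, -0.15, 0], [0.55, 0, 0, 0, 0, -0.15, 0], [0.55, 0, 0, 0, 0, -0.15, 0], [0.55, 0, 0, 0, 0, -0.15, 0], [0.55, 0, 0, 0, 0, -0.15, 0], [0.55, 0, 0, 0, 0, -0.1, 0], [0.55, 0, 0, 0, 0, 0, 0]]}}

```text
t: 24.35
tool_pos: [0.4821, -0.2107, 0.172]
eef_rot: [0.681, -0.194, 0.205, -0.676]
wrist_force: [-0.2, 0.4, 0.8]
opening: 0.0476
```

Run:
```python
from m import *
go(.4814,-.2023,.12,70.6)
```

```text
t 24.35 pos [ 0.4821 -0.2107  0.172 ] jaw yaw 57.22 tooly [ 0.0136 -0.0116 -0.9998] op 0.0476 F [-0.23  0.39  0.76] M [-0.083 -0.024  0.03 ] q [ 0.043  0.303  0.348  1.989 -0.128  0.854  1.457]
dyaw 13.38 shift cm [-0.6   5.19  0.68] rotvec [ 0.004 -0.234  0.017]
dyaw -166.62 shift cm [-0.6   5.19  0.68] rotvec [-0.025  2.908  0.007]
```

Request:
{"fn": "jog_arm", "kwargs": {"plan": [[0.55, -0.5, 2, 0.6, 0.002, -0.12, 0.008], [0.55, 0, 2, 0, 0.002, -0.115, 0.008], [0.55, 0, 1, 0, 0, 0, 0], [0.55, 0, 0, 0, 0, 0, 0]]}}

```text
t: 24.75
tool_pos: [0.4823, -0.2048, 0.1229]
eef_rot: [0.697, -0.121, 0.124, -0.696]
wrist_force: [-0.2, 0.7, 0.1]
opening: 0.0479
```

Run:
```python
from m import *
go(.4814,-.2023,.076,70.6)
```

```text
t 24.75 pos [ 0.4823 -0.2048  0.1229] jaw yaw 70.08 tooly [ 0.0038 -0.0033 -1.    ] op 0.0479 F [-0.2   0.68  0.05] M [-0.044 -0.04   0.074] q [ 0.095  0.371  0.28   2.025 -0.144  0.759  1.684]
dyaw 0.52 shift cm [-0.2   4.68  0.21] rotvec [ 0.002 -0.009  0.005]
dyaw -179.48 shift cm [-0.2   4.68  0.21] rotvec [-7.000e-03  3.133e+00  3.000e-03]
```

Request:
{"fn": "jog_arm", "kwargs": {"plan": [[0.55, -0.15, 1, 0.18, 0.002, -0.009, 0.005], [0.55, 0, 1.2, 0, 0, 0, 0], [0.55, 0, 1.2, 0, 0, 0, 0], [0.55, 0, 0.8, 0, 0, 0, 0], [0.55, 0, 0, 0, 0, 0, 0], [0.55, 0, 0, 0, 0, 0, 0]]}}

```text
t: 25.35
tool_pos: [0.4823, -0.203, 0.0785]
eef_rot: [0.697, -0.121, 0.122, -0.696]
wrist_force: [0.4, 0.5, 0.5]
opening: 0.0476
```

Run:
```python
from m import *
go(.4814,-.2023,.076,70.6)
```

```text
t 25.35 pos [ 0.4823 -0.203   0.0785] jaw yaw 70.2 tooly [ 9.e-04 -8.e-04 -1.e+00] op 0.0476 F [0.37 0.51 0.53] M [-0.013  0.052  0.062] q [ 0.113  0.44   0.257  2.054 -0.176  0.667  1.711]
dyaw 0.4 shift cm [-0.11  0.25  0.03] rotvec [ 0.    -0.007  0.001]
dyaw -179.6 shift cm [-0.11  0.25  0.03] rotvec [-2.000e-03  3.135e+00  1.000e-03]
```

Request:
{"fn": "jog_arm", "kwargs": {"plan": [[0.55, -0.1, 0.2, 0, 0, -0.005, 0], [0.1, 0, 0, 0, 0, 0, 0], [0.1, 0, 0, 0, 0, 0, 0], [0.1, 0, 0, 0, 0, 0, 0], [0.1, 0, 0, 0, 0, 0, 0]], "newtons": 6}}

```text
t: 25.85
tool_pos: [0.4819, -0.2035, 0.0775]
eef_rot: [0.697, -0.119, 0.121, -0.696]
wrist_force: [-3.3, -8.7, -1.8]
opening: 0.0237
```

Run:
```python
from m import *
st()
```

```text
t 25.85 pos [ 0.4819 -0.2035  0.0775] jaw yaw 70.49 tooly [ 0.0032 -0.0021 -1.    ] op 0.0237 F [-3.32 -8.68 -1.83] M [-1.621  0.739  0.079] q [ 0.115  0.441  0.256  2.056 -0.175  0.661  1.716]
```

Request:
{"fn": "jog_arm", "kwargs": {"plan": [[0.1, 0, 0.01, 0, 0, 0.06, 0], [0.1, 0, 0.013, 0, 0, 0.1, 0], [0.1, 0, 0.013, 0, 0, 0.1, 0], [0.1, 0, 0.013, 0, 0, 0.1, 0], [0.1, 0, 0.013, 0, 0, 0.1, 0], [0.1, 0, 0.013, 0, 0, 0.1, 0], [0.1, 0, 0.013, 0, 0, 0.1, 0], [0.1, 0, 0.013, 0, 0, 0.1, 0], [0.1, 0, 0.013, 0, 0, 0.1, 0], [0.1, 0, 0, 0, 0, 0, 0]]}}

```text
t: 26.85
tool_pos: [0.4817, -0.2037, 0.0765]
eef_rot: [0.577, -0.407, 0.411, -0.577]
wrist_force: [-0.7, -0.8, -0.6]
opening: 0.0238
```

Run:
```python
from m import *
go(.4814,-.2026,.076,20)
```

```text
t 26.85 pos [ 0.4817 -0.2037  0.0765] jaw yaw 19.29 tooly [ 0.0036 -0.0031 -1.    ] op 0.0238 F [-0.69 -0.84 -0.63] M [-0.179  0.122 -0.063] q [-0.067  0.472  0.494  2.068 -0.348  0.677  0.991]
dyaw 0.71 shift cm [-0.12  0.05  0.01] rotvec [-0.002 -0.012  0.004]
dyaw -179.29 shift cm [-0.12  0.05  0.01] rotvec [-0.007  3.129 -0.004]
```

Request:
{"fn": "jog_arm", "kwargs": {"plan": [[0.1, -0.05, 0.013, 0, 0, 0.1, 0.003], [0.1, 0, 0.013, 0, 0, 0.1, 0], [0.1, 0, 0.013, 0, 0, 0.1, 0], [0.1, 0, 0.013, 0, 0, 0.1, 0], [0.1, 0, 0.013, 0, 0, 0.1, 0], [0.1, 0, 0.013, 0, 0, 0.1, 0], [0.1, 0, 0.013, 0, 0, 0.1, 0], [0.1, 0, 0.013, 0, 0, 0.1, 0], [0.1, 0, 0.013, 0, 0, 0.1, 0], [0.1, 0, 0.013, 0, 0, 0.1, 0]]}}

```text
t: 27.85
tool_pos: [0.4816, -0.2037, 0.0752]
eef_rot: [0.305, -0.637, 0.638, -0.307]
wrist_force: [0.2, -1.5, -0.9]
opening: 0.0239
```

Run:
```python
from m import *
go(.4814,-.2026,.0735,-108)
```

```text
t 27.85 pos [ 0.4816 -0.2037  0.0752] jaw yaw -38.79 tooly [ 3.5e-03 -7.0e-04 -1.0e+00] op 0.0239 F [ 0.19 -1.5  -0.88] M [-0.235  0.165  0.   ] q [-0.259  0.544  0.763  2.078 -0.566  0.732  0.191]
dyaw -69.21 shift cm [-0.07  0.17 -0.09] rotvec [-0.002  1.208 -0.003]
dyaw 110.79 shift cm [-0.07  0.17 -0.09] rotvec [-0.004 -1.934  0.002]
```

Request:
{"fn": "jog_arm", "kwargs": {"plan": [[0.1, -0.03, 0.02, -0.03, 0, 0.1, -0.002], [0.1, 0, 0.015, 0, 0, 0.1, 0], [0.1, 0, 0.015, 0, 0, 0.1, 0], [0.1, 0, 0.015, 0, 0, 0.1, 0], [0.1, 0, 0.015, 0, 0, 0.1, 0], [0.1, 0, 0.015, 0, 0, 0.1, 0], [0.1, 0, 0.015, 0, 0, 0.1, 0]]}}

```text
t: 28.55
tool_pos: [0.4816, -0.2036, 0.0743]
eef_rot: [0.064, -0.703, 0.705, -0.065]
wrist_force: [-0.9, -0.6, -0.5]
opening: 0.0237
```

Run:
```python
from m import *
go(.4814,-.2026,.0735,-108)
```

```text
t 28.55 pos [ 0.4816 -0.2036  0.0743] jaw yaw -79.53 tooly [ 0.0022 -0.0017 -1.    ] op 0.0237 F [-0.88 -0.61 -0.46] M [-0.18   0.282  0.055] q [-0.378  0.626  0.95   2.083 -0.725  0.801 -0.368]
dyaw -28.47 shift cm [ 0.    0.08 -0.11] rotvec [-0.002  0.497 -0.002]
dyaw 151.53 shift cm [ 0.    0.08 -0.11] rotvec [-3.000e-03 -2.645e+00  2.000e-03]
```

Request:
{"fn": "jog_arm", "kwargs": {"plan": [[0.1, 0, 0.015, -0.03, 0, 0.1, -0.002], [0.1, 0, 0.015, 0, 0, 0.1, 0], [0.1, 0, 0.015, 0, 0, 0.1, 0], [0.1, 0, 0.015, 0, 0, 0.1, 0], [0.1, 0, 0.015, 0, 0, 0.08, 0], [0.1, 0, 0, 0, 0, 0.04, 0], [0.1, 0, 0, 0, 0, 0, 0], [0.1, 0, 0, 0, 0, 0, 0]]}}

```text
t: 29.35
tool_pos: [0.4817, -0.2036, 0.0736]
eef_rot: [-0.119, -0.697, 0.697, 0.12]
wrist_force: [-0.9, -0.7, 2.3]
opening: 0.0239
```

Run:
```python
from m import *
go(.4814,-.2026,.0725,-110)
im,d=ctrl.capture('scene')
cv2.imwrite('pics/s10.png',cv2.convertScaleAbs(cv2.resize(im[170:260,185:295],None,fx=6,fy=6,interpolation=cv2.INTER_CUBIC),alpha=1.4,beta=10))
cv2.imwrite('pics/scene10.png',im)
im,d=ctrl.capture('top');Z=cloud('top',d)[...,2]
print(rect(win((Z>.09)&(Z<.115),335,378,210,275),'top',.104)[:3]); cv2.imwrite('pics/top10.png',im)
st()
```

```text
t 29.35 pos [ 0.4817 -0.2036  0.0736] jaw yaw -109.49 tooly [-1.e-03 -9.e-04 -1.e+00] op 0.0239 F [-0.87 -0.66  2.3 ] M [-0.047  0.277 -0.028] q [-0.447  0.705  1.077  2.084 -0.837  0.874 -0.784]
dyaw -0.51 shift cm [ 0.06  0.1  -0.09] rotvec [-0.001  0.009  0.001]
dyaw 179.49 shift cm [ 0.06  0.1  -0.09] rotvec [ 1.000e-03 -3.133e+00  2.000e-03]
(array([495.5, -63.2]), array([63.4, 96.1]), np.float32(-5.93))
t 29.45 pos [ 0.4817 -0.2036  0.0736] jaw yaw -109.54 tooly [-8.e-04 -8.e-04 -1.e+00] op 0.024 F [-0.63  0.56  0.37] M [-0.045  0.331  0.002] q [-0.447  0.704  1.077  2.084 -0.837  0.874 -0.785]
```

View pics/s10.png

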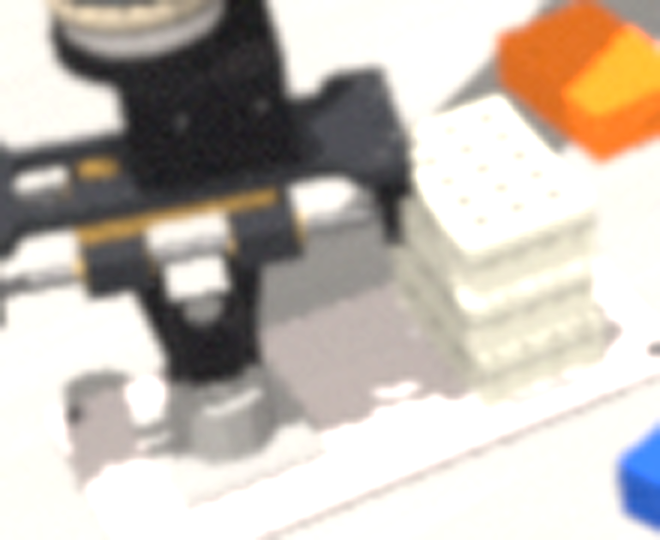

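View pics/top10.png

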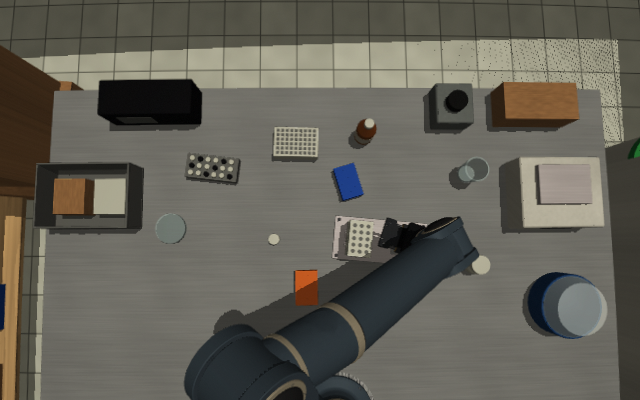

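Head disc in the jaws is at about (218.7, 220.8), which gives a head top near 0.084 m and a lift of about -8 mm. The stack hasn't moved (495.5, -63.2). I'll firm the grip slightly, hold, and hand in.

Request:
{"fn": "jog_arm", "kwargs": {"plan": [[0.1, 0, 0, 0, 0, 0, 0], [0.1, 0, 0, 0, 0, 0, 0], [0.1, 0, 0, 0, 0, 0, 0], [0.1, 0, 0, 0, 0, 0, 0], [0.1, 0, 0, 0, 0, 0, 0]], "newtons": 10}}

```text
t: 29.95
tool_pos: [0.4816, -0.2036, 0.0736]
eef_rot: [-0.119, -0.697, 0.697, 0.119]
wrist_force: [0.5, -0.5, 0.1]
opening: 0.0245
```

Run:
```python
from m import *
s,r=st(); print(np.abs(s['joint_vel']).max())
im,d=ctrl.capture('scene')
print(np.abs(im.astype(int)-cv2.imread('pics/scene10.png')).max(2)[205:255,200:245].mean())
print(ctrl.job_done()); st()
```

```text
t 29.95 pos [ 0.4816 -0.2036  0.0736] jaw yaw -109.43 tooly [-5.e-04 -4.e-04 -1.e+00] op 0.0245 F [ 0.5  -0.54  0.11] M [-0.099  0.281 -0.033] q [-0.447  0.704  1.077  2.084 -0.837  0.874 -0.782]
0.0009447191063534544
1.7924444444444445
the job is handed in; nothing more can be done
None
the job is handed in; nothing more can be done
```

The loose case is on the column and released, and the bolt is one turn into the thread with the jaws still gripping its head. I handed the job in at about 30 s of the 72 s; it reports no verdict.

- **Case:** It sits about 2.6 mm off the column centre and within about 0.2° of its long side, measured from above. The scene view gave about 2.9 mm, so both are well inside the 7 mm limit but not dead centre. It had not moved by the end.
- **Drop:** I turned the bolt backward about 1.25 rad and felt a pull of about 2.5 N instead of the full 4.5 N. I therefore opened the jaws, and the camera showed the head top at 0.092 m, which is a lift of 0.
- **Forward turn:** I made two half turns with one regrip, about 359° in all. The head was at about -4 mm after the first half and about -8 mm at the end.
- **Final state:** The jaws are shut on the head at 10 N with a measured opening of about 24 mm. The arm is still and the wrist force is near zero.
- **Other things on the bench:** They look unmoved in the last top picture, but I did not measure them one by one. At the end the wrist was over the jar in that view, and I saw no sign of contact.

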